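# Load the bench shaker's sliding rack

## Task

Load the small black-capped pots on the left, every one that is there, into the bench shaker. Hold its recessed release down with the pin tool, draw the rack out to its stop with it and put the pin tool back in its stand; then squeeze the latch tab on the keeper's grip and slide the keeper one notch to its middle, loading stop, and let it click in. Stand each pot upright in a pocket of its own, squeeze and slide the keeper back to where it locks over the pots, and push the rack home until it catches, leaving everything else on the table where it is.

Things in the scene. Friction and masses are not known exactly. Their poses are not given: they have to be found in the camera images.
- shaker: Bench shaker, 325 mm deep (x), 290 wide, 100 high, fixed; origin under its middle. +x points away from the robot along the rack's slide, y left, z up; all its points have these axes. Far end: drive housing and hood with a clear roof (top z = 86 mm, front edge at x = +36 mm). Nearer: open plinth (top z = 20 mm) along which the aluminium rack slides out.
- rack_front (a point): Middle of the front face of the rack's white upright front panel (266 mm wide, z = 21 to 59 mm; point at z = 42 mm). Moves with the rack. Push here along +x to slide the rack in.
- rack (a joint): How far the rack is out, m: 0 = home, pockets under the hood, held by the catch; 0.120 = outer stop, for loading. 4 N of friction; it stays where left. From home it comes out only with the release button held down for the first 15 mm of travel; after that it is free. Pushed fully home (up to 12 N near the end) the catch rides over its ramp and snaps in by itself.
- release_hole (a point): Centre of the mouth of the release hole, 11 mm wide, upright, in the top (z = 58 mm) of a grey boss 32 x 32 mm on the rack, behind the left part of the front panel. Moves with the rack. The steel release button lies 12 mm down; pressed 4.5 mm further (7 mm is its stop) it frees the rack. A pin kept pressed down there draws the rack along by the hole's wall.
- release (a joint): How far the release button is pressed, m: 0 = up, 0.007 = fully down; spring 2 N at the top, 6 N fully down.
- keeper_grip (a point): Middle of the keeper's grip: black block 26 (x) x 34 (y) x 32 mm high (z = 70 to 102 mm) with a grey latch tab, 26 mm wide, proud of its front face (robot side). Squeeze block and tab together along x (34 mm wide, 27.5 when squeezed; fingertips above z = 71 mm), slide along y while squeezing, let go at a stop: the tab springs out into a notch.
- keeper (a joint): Place of the keeper along y, m. The keeper is a black bar with four flat steel fingers (10 mm wide, z = 66 to 70 mm) reaching over the rack. Stops: 0 = locked, a finger over each pocket (3 mm above a pot); 0.028 = loading, fingers midway between pockets; 0.056 = end, over pockets again. Notch play 1.5 mm either way; friction 1.5 N.
- latch_tab (a joint): How far the latch tab is squeezed in, m: 0 = out, tooth in a notch; 0.006 = fully in; from 0.0045 the tooth is clear and the keeper can slide. Between notches the tab cannot spring out. Spring 2 to 4.4 N.
- pocket1 (a point): Pocket 1 of 4 in the rack's deck, a row along y, 56 mm apart, 1 rightmost: round recess 40 mm wide, 7 mm deep (deck top z = 36 mm). The point is where a seated pot's centre lies, 17 mm above the pocket's floor. Moves with the rack. When the rack is out it is 76 mm in front of the hood.
- pocket2 (a point): Pocket 2 of 4 in the rack's deck, a row along y, 56 mm apart, 1 rightmost: round recess 40 mm wide, 7 mm deep (deck top z = 36 mm). The point is where a seated pot's centre lies, 17 mm above the pocket's floor. Moves with the rack. When the rack is out it is 76 mm in front of the hood.
- pocket3 (a point): Pocket 3 of 4 in the rack's deck, a row along y, 56 mm apart, 1 rightmost: round recess 40 mm wide, 7 mm deep (deck top z = 36 mm). The point is where a seated pot's centre lies, 17 mm above the pocket's floor. Moves with the rack. When the rack is out it is 76 mm in front of the hood.
- pocket4 (a point): Pocket 4 of 4 in the rack's deck, a row along y, 56 mm apart, 1 rightmost: round recess 40 mm wide, 7 mm deep (deck top z = 36 mm). The point is where a seated pot's centre lies, 17 mm above the pocket's floor. Moves with the rack. When the rack is out it is 76 mm in front of the hood.
- pot1_mid (a point): Centre, half-way up, of a small round glass pot with a black cap, upright on the table at the left; may be absent. 33 mm across, 34 mm high: glass body 20 mm high, above it the cap, 28 mm across; 34 g. All alike. In a pocket its lowest 7 mm are below the deck, so hold it high on the body.
- pot2_mid (a point): Centre, half-way up, of a small round glass pot with a black cap, upright on the table at the left; may be absent. 33 mm across, 34 mm high: glass body 20 mm high, above it the cap, 28 mm across; 34 g. All alike. In a pocket its lowest 7 mm are below the deck, so hold it high on the body.
- pot3_mid (a point): Centre, half-way up, of a small round glass pot with a black cap, upright on the table at the left; may be absent. 33 mm across, 34 mm high: glass body 20 mm high, above it the cap, 28 mm across; 34 g. All alike. In a pocket its lowest 7 mm are below the deck, so hold it high on the body.
- pot4_mid (a point): Centre, half-way up, of a small round glass pot with a black cap, upright on the table at the left; may be absent. 33 mm across, 34 mm high: glass body 20 mm high, above it the cap, 28 mm across; 34 g. All alike. In a pocket its lowest 7 mm are below the deck, so hold it high on the body.
- pin_handle (a point): Pin tool, upright in its stand at the start: middle of its black square handle, 15 x 15 mm, 56 mm high (sides along its x and y, z up the tool). Below it a steel collar 18 mm across, underside 34 mm below this point, and the steel pin, 5 mm across, 40 mm long. Top cap 19 mm across, its top 34 mm above this point. About 70 g.
- pin_tip (a point): Tip of the pin tool's pin, on its axis, 74 mm below pin_handle.
- stand_hole (a point): Centre of the mouth of the pin stand's hole: 10 mm wide, 41 mm deep, straight down in a fixed wooden block 54 x 54 x 42 mm at the right. The tool's collar rests on the block; the handle's middle is then 34 mm above this point.
- black_flask: Black glass flask with a ball stopper, 66 x 85 x 97 mm, beyond the pots at the left; leave it be. Origin at its foot.
- resin_jar: Small amber jar with a cream lid, 54 mm across, 32 mm high, beyond the pin stand at the right; leave it be. Origin at its foot.
Things that resemble listed ones, but are neither listed nor needed, are in the scene too. Leave any purple or turquoise look-alike of the part that bears pot1_mid alone.

How it is judged (in metres and radians):
On the way, in this order (a step that is already met when the one before it is completed fails the run):
1. the release button is held down with the pin tool (value of joint release above 0.0038 m and z of pin_tip in the frame of release_hole below -0.0145 m and horizontal distance between pin_tip and release_hole below 0.008 m), for 0.1 s.
2. the rack is drawn out to its stop (value of joint rack above 0.11 m), for 0.2 s.
3. the pin tool is back in its stand and the keeper stands latched at its middle, loading stop (horizontal distance between pin_handle and stand_hole below 0.012 m and z of pin_handle in the frame of stand_hole between 0.028 and 0.039 m and angle between pin_handle's own z axis and vertical below 0.2 rad and value of joint keeper between 0.0255 and 0.0305 m and value of joint latch_tab below 0.0015 m), for 0.3 s.
4. every pot stands in a pocket ((distance between pot1_mid and pocket1 below 0.007 m or distance between pot1_mid and pocket2 below 0.007 m or distance between pot1_mid and pocket3 below 0.007 m or distance between pot1_mid and pocket4 below 0.007 m) and (distance between pot2_mid and pocket1 below 0.007 m or distance between pot2_mid and pocket2 below 0.007 m or distance between pot2_mid and pocket3 below 0.007 m or distance between pot2_mid and pocket4 below 0.007 m) and (distance between pot3_mid and pocket1 below 0.007 m or distance between pot3_mid and pocket2 below 0.007 m or distance between pot3_mid and pocket3 below 0.007 m or distance between pot3_mid and pocket4 below 0.007 m) and (distance between pot4_mid and pocket1 below 0.007 m or distance between pot4_mid and pocket2 below 0.007 m or distance between pot4_mid and pocket3 below 0.007 m or distance between pot4_mid and pocket4 below 0.007 m)), for 0.3 s.
5. the keeper is latched again in its locked place over the pots (all of step 4 and value of joint keeper below 0.0025 m and value of joint latch_tab below 0.0015 m), for 0.3 s.
6. the rack is home and the catch has snapped in (value of joint rack below 0.003 m and value of joint release below 0.0015 m), for 0.3 s.
At the end, for the whole second after the job is handed in: Rack within 3 mm of home, button and tab less than 1.5 mm in, keeper within 2.5 mm of locked; every pot there is within 7 mm of a pocket's seat and upright within 0.15 rad; pin tool in its stand (12 mm, 0.2 rad, collar within 5 mm of the block) (all of step 5 and all of step 6 and angle between each of pot1_mid, pot2_mid, pot3_mid, pot4_mid's own z axis and vertical below 0.15 rad and horizontal distance between pin_handle and stand_hole below 0.012 m and z of pin_handle in the frame of stand_hole between 0.028 and 0.039 m and angle between pin_handle's own z axis and vertical below 0.2 rad); the robot touches nothing.
It fails at once if a bystander is pushed or knocked over (distance of any of black_flask, resin_jar from where it was at the start of the episode above 0.04 m).
Of pot1, pot2, pot3, pot4 only 2 to 4 are there at a start; the rules pass over those that are not, and their reading is None.
At some moment in a run one of pot1, pot2, pot3, pot4 may be knocked a few centimetres aside while the robot is not near it.
It also fails if it takes over 200 s, if anything falls off the work surface, if the arm or the gripper's body presses on something with over 40 N, if the wrist force passes 120 N, or if a joint passes its speed limit or range.

## Robot

A 6-joint arm with a two-finger parallel gripper is mounted at the origin on a cart in front of the work surface, level with it; the furniture and walls round the work are solid. World frame = base frame: x ahead of the robot, y to its left, z up, the work surface at z = 0. Lengths are in m, angles in degrees, forces in N, time in s.
With the tool pointing down it reaches from about 0.35 to 0.875 m from the base axis. Payload 4.2 kg.
Tool frame: the origin (TCP) lies on the centre line of the jaws, within the pads' length; the fingertips stand 19 mm ahead of it and the grasp point (between the pads) is the TCP; z points along the fingers, y is the line along which they close (so a half turn about z gives the same grasp; the last joint's range is limited). The gripper opens to 87 mm and grips with 3 to 60 N. Pads are 19 mm wide; open, the fingers measure 117 mm over their backs; the gripper's body (75 mm by 190 mm) begins 51 mm behind the grasp point.
Start: joints at [-54.912, 22.042, 0.453, 0, -68.411, -14.817], TCP at [0.217, -0.586, 0.207] pointing down, gripper open.
Joint ranges: [-179.83, 179.83], [-69.29, 118.12], [-61.27, 80.66], [-181.25, 117.63], [-171.15, -9.14], [-177.46, 177.46]. Speed limits (degrees/s): [159.86, 159.86, 180, 180, 180, 180].

## Interface

Orientations are given as a 3x3 rotation matrix whose columns are the frame's x, y, z axes.
In Python, from station import sense, capture, finish_job, search_frame, masks_of gives the robot as it stands.
- The arm moves only by the tool drive_tool, never from a script. Its argument "rows" is a list of rows, each a list of 7 numbers: the opening in per cent of the stroke, from 0 (shut) to 100 (fully open), then the shift along the world's x, y, z in mm, then the turn, a rotation vector about the world's x, y, z in rad. In form: [[fingers, dx, dy, dz, wx, wy, wz], ...]. A call has 1 to 5 rows; each row shifts and turns the commanded pose from where the row before left it; what a row does not reach is not made up. A row lasts 1/12 s, in which the tool goes at most 41.7 mm and 7.16 degrees, less where a joint would pass 70% of its speed; a pose out of reach is approached as far as the arm can. A call is refused whole if a number of a shift passes 41.7 or a number of a turn 0.125, either way. A call with a gripper value outside its range is refused whole. The fingers move at their own pace and stop on an object; the grip force is fixed at half the most. Time passes only in rows, so rows that do not move let the fingers close. It gives the time, the measured TCP pose, the force, the opening and the grip force at its end, in the units of the state.
- sense(): the state, without advancing time (a new reading comes with each control period).
- capture(name): name is "scene" or "side" or "wrist"; returns a dict with "frame" (480x640x3 uint8, red, green, blue), "z_map" (480x640 float32, m along the optical axis (not along the pixel's ray), 0 where there is no reading), "fx", "fy", "cx", "cy" (pixels), "R" (3x3) and "t" (3): a world point X has camera coordinates R X + t; the wrist camera has in their place "T_tool_cam" (4x4, takes a point from camera to tool coordinates, whose origin is the TCP and whose axes are the flange's). Camera axes: x right, y down, z forward; pixel columns grow to the right and rows downward; lengths in m; the calibration is good to about 2 mm. A picture is of the moment at which its call begins: read the wrist's pose just before it.
- finish_job(): hands the job in; it is judged then, once.
Trained networks look in a picture, given as the dict that the camera call returned (one of the last four; its "shot" number tells which), for a name from the list of things; names that differ only in an ending like _2 or _b are one class to them, and where a whole thing is asked for, a point or a joint stands for the part that bears it (a point fixed in the world has none). Each returns a list of dicts, best first, with "p" (0 to 1); they miss things now and then, are a little off and sometimes report something else, mostly with a low value. They report only what shows in the picture. A call takes as long as a camera call. They do not tell look-alikes from the thing itself.
- search_frame(label, picture): "xy" ([column, row] in pixels, amid what is visible of it).
- masks_of(label, picture): "region" (480x640 bool, what is visible of it) and "xy" ([column, row] in pixels, amid what is visible of it).
The state is a dict: "time_s": time; "joints": joint angles; "joint_velocities": joint speeds; "effort": joint torques, N m; "tcp_pos": TCP position; "ee_rot": TCP orientation; "wrist_force": force on the tool from outside, world axes, zero at the start; "moment": the same for the moment, N m; "gripper_width": opening from 0.0 (shut) to 1.0 (fully open); "gripper_force": force on a finger pad.
Only numpy, scipy, OpenCV 4.12 (cv2) and the standard library are available. Lean on these libraries where they do the work, as an engineer would, in place of code of your own. Each camera call takes 0.05 s, during which the arm holds its last target. There are 200 camera calls.

## Working session

There is one attempt and no reset: what is moved stays moved. The work goes in short steps, Python scripts to look and compute and a tool call to move; the robot and the scene stay as the last step left them, time stands still between calls to the robot, and variables do not carry over. Pictures are saved under pics/ and viewed, at most 14 in all, crops included, and the job is handed in when it is done.

Besides the shell and the picture viewer there is one more tool, called after ">>>" in YAML: its name, and indented under it one key for each argument. drive_tool: Moves the arm, as the interface text tells. Its arguments: {"type":"object","properties":{"rows":{"type":"array"}},"required":["rows"]}

```bash
ls; mkdir -p pics; cat > h.py <<'E'
import numpy as np, cv2
from station import sense, capture, finish_job, search_frame, masks_of
def save(p,name): cv2.imwrite('pics/'+name, p['frame'][:,:,::-1])
def RT(p,s=None):
    if 'R' in p: return np.array(p['R']),np.array(p['t'])
    T=np.array(p['T_tool_cam']); W=np.eye(4); W[:3,:3]=s['ee_rot']; W[:3,3]=s['tcp_pos']
    C=np.linalg.inv(W@T); return C[:3,:3],C[:3,3]
def world(p,uv,z=None,s=None):
    "uv Nx2 -> world via depth, or via plane height z"
    R,t=RT(p,s); uv=np.atleast_2d(np.array(uv,float))
    ray=np.c_[(uv[:,0]-p['cx'])/p['fx'],(uv[:,1]-p['cy'])/p['fy'],np.ones(len(uv))]
    if z is None:
        d=p['z_map'][np.clip(uv[:,1].round().astype(int),0,479),np.clip(uv[:,0].round().astype(int),0,639)]
        return (ray*d[:,None]-t)@R
    c=-R.T@t; w=ray@R; return c+w*((z-c[2])/w[:,2])[:,None]
def cloud(p,s=None):
    v,u=np.mgrid[:480,:640]; return world(p,np.c_[u.ravel(),v.ravel()],s=s).reshape(480,640,3)
def proj(p,X,s=None):
    R,t=RT(p,s); c=np.atleast_2d(X)@R.T+t
    return np.c_[c[:,0]/c[:,2]*p['fx']+p['cx'],c[:,1]/c[:,2]*p['fy']+p['cy']]
E
python3 - <<'E'
from h import *
np.set_printoptions(precision=3,suppress=True)
print(sense())
for n in ['scene','side','wrist']:
    s=sense();p=capture(n); save(p,n+'0.png'); print(n,p['fx'],(-RT(p,s)[0].T@RT(p,s)[1]))
    for l in ['shaker','rack_front','release_hole','keeper_grip','pot1_mid','pin_handle','pin_tip','stand_hole','black_flask','resin_jar','pocket1']:
        for r in search_frame(l,p)[:7]:
            if r['p']>.25: print(' ',l,np.round(r['xy']),round(r['p'],2),world(p,r['xy'],s=s)[0])
E
```

```text
pics
{'time_s': 0.0, 'joints': array([-54.913,  22.092,   0.377,  -0.027, -68.412, -14.817]), 'joint_velocities': array([-0.049, -0.002, -0.054, -0.172,  0.019,  0.056]), 'effort': array([ -0.   , -39.067,  18.74 ,   4.22 ,   0.011,  -0.   ]), 'tcp_pos': array([ 0.216, -0.586,  0.206]), 'ee_rot': array([[-0.938, -0.346, -0.001],
       [-0.346,  0.938,  0.002],
       [ 0.   ,  0.002, -1.   ]]), 'wrist_force': array([-1.005,  0.633,  0.756]), 'moment': array([-0.004,  0.004, -0.   ]), 'gripper_force': 0.0, 'gripper_width': 0.9950854674950157}
scene 560.3865627388516 [-0.253 -0.622  0.636]
  shaker [379. 246.] 0.95 [ 0.577 -0.05   0.052]
  shaker [383. 244.] 0.45 [ 0.604 -0.039  0.041]
  shaker [463. 322.] 0.43 [ 0.471 -0.299  0.041]
  rack_front [385. 244.] 0.86 [ 0.604 -0.045  0.043]
  rack_front [464. 299.] 0.62 [ 0.491 -0.288  0.073]
  release_hole [380. 242.] 0.87 [ 0.605 -0.033  0.044]
  keeper_grip [388. 235.] 0.69 [ 0.604 -0.053  0.068]
  keeper_grip [466. 300.] 0.31 [ 0.487 -0.293  0.075]
  pot1_mid [198. 231.] 0.77 [0.424 0.358 0.017]
  pot1_mid [190. 258.] 0.69 [0.323 0.255
[... 878 characters left out ...]
1_mid [280. 424.] 0.71 [0.426 0.382 0.034]
  pot1_mid [358. 390.] 0.67 [0.333 0.278 0.032]
  pot1_mid [260. 351.] 0.64 [0.525 0.264 0.024]
  pin_handle [364. 182.] 0.55 [0.237 0.698 0.693]
  pin_tip [365. 183.] 0.73 [ 0.5   -0.28   0.083]
  stand_hole [364. 202.] 0.82 [ 0.493 -0.262  0.037]
  stand_hole [301. 218.] 0.33 [ 0.59  -0.073  0.082]
  black_flask [150. 366.] 0.6 [0.666 0.387 0.061]
  resin_jar [332. 194.] 0.58 [ 0.586 -0.274  0.031]
  pocket1 [288. 249.] 0.59 [ 0.595 -0.01   0.037]
  pocket1 [300. 217.] 0.56 [ 0.59  -0.069  0.089]
wrist 350.08538086548225 [ 0.155 -0.609  0.384]
  rack_front [460. 474.] 0.66 [ 0.472 -0.289  0.009]
  stand_hole [455. 477.] 0.68 [ 0.471 -0.3    0.017]
```

View pics/scene0.png

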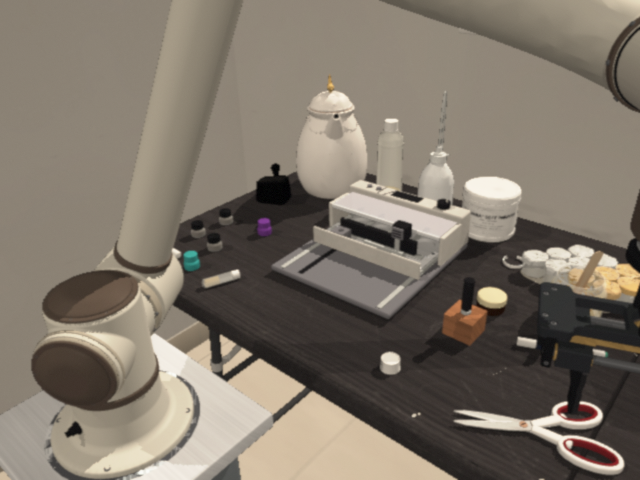

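View pics/side0.png

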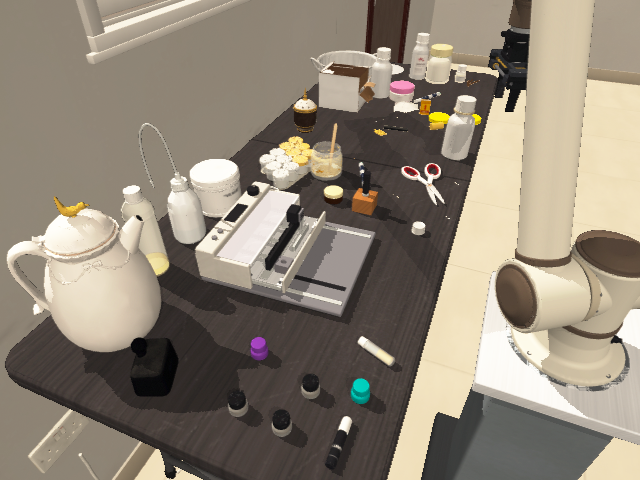

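Three black-capped pots show: scene (198,229), (214,242), (226,216), which are side (282,423), (311,386), (237,403). The look-alikes are purple, scene (264,227), and turquoise, scene (191,261). The pin tool in its wooden stand is at scene (466,300). Next I raise the arm to look from above.

>>> drive_tool:
  rows:
    - [100, 0, 0, 40, 0, 0, 0]
    - [100, 0, 20, 40, 0, 0, 0]
    - [100, 10, 35, 20, 0, 0, 0]
    - [100, 15, 38, 10, 0, 0, 0]
    - [100, 15, 38, 10, 0, 0, 0]

```text
time_s: 2.22
tcp_pos: [0.2564, -0.4564, 0.3259]
ee_rot: [[-0.939, -0.345, 0.002], [-0.345, 0.939, -0.001], [-0.001, -0.002, -1.0]]
wrist_force: [0.5, 0.4, 0.6]
gripper_width: 1.004
gripper_force: 0.0
```

>>> drive_tool:
  rows:
    - [100, 15, 38, 10, 0, 0, 0]
    - [100, 15, 38, 10, 0, 0, 0]
    - [100, 15, 38, 0, 0, 0, 0]
    - [100, 15, 38, 0, 0, 0, 0]
    - [100, 15, 38, 0, 0, 0, 0]

```text
time_s: 2.63
tcp_pos: [0.3311, -0.2663, 0.3449]
ee_rot: [[-0.938, -0.346, 0.002], [-0.346, 0.938, -0.0], [-0.001, -0.001, -1.0]]
wrist_force: [0.3, 0.3, 0.1]
gripper_width: 0.997
gripper_force: 0.0
```

>>> drive_tool:
  rows:
    - [100, 20, 37, 0, 0, 0, 0]
    - [100, 20, 37, 0, 0, 0, 0]
    - [100, 20, 37, 0, 0, 0, 0]
    - [100, 20, 37, 0, 0, 0, 0]
    - [100, 20, 20, 0, 0, 0, 0]

```text
time_s: 3.05
tcp_pos: [0.4305, -0.0984, 0.3451]
ee_rot: [[-0.937, -0.349, 0.002], [-0.349, 0.937, 0.001], [-0.002, 0.0, -1.0]]
wrist_force: [0.3, -0.4, 0.5]
gripper_width: 1.0
gripper_force: 0.0
```

```bash
python3 - <<'E'
from h import *
np.set_printoptions(precision=3,suppress=True)
s=sense();p=capture('wrist');save(p,'w1.png');print(s['tcp_pos'],s['ee_rot'],p['T_tool_cam'])
for l in ['rack_front','release_hole','keeper_grip','pot1_mid','pin_handle','stand_hole','resin_jar','pocket1']:
    for r in search_frame(l,p)[:6]:
        if r['p']>.25: print(' ',l,np.round(r['xy']),round(r['p'],2),world(p,r['xy'],s=s)[0])
C=cloud(p,s)
for a,b,n in [(.055,.062,'z58'),(.096,.106,'grip'),(.08,.09,'hood')]:
    m=((C[...,2]>a)&(C[...,2]<b)&(C[...,0]>.4)).astype('uint8')
    k,L,st,ce=cv2.connectedComponentsWithStats(m)
    for i in range(1,k):
        if st[i,4]>60:
            q=C[L==i][:,:2]; r=cv2.minAreaRect((q*1000).astype('float32')); print(n,st[i],q.mean(0),r)
E
```

```text
[ 0.431 -0.098  0.345] [[-0.937 -0.349  0.002]
 [-0.349  0.937  0.001]
 [-0.002  0.    -1.   ]] [[ 0.    -0.97  -0.244  0.066]
 [ 1.     0.     0.    -0.   ]
 [-0.    -0.244  0.97  -0.177]
 [ 0.     0.     0.     1.   ]]
  rack_front [327. 338.] 0.95 [ 0.604 -0.018  0.063]
  release_hole [322. 340.] 0.87 [ 0.605 -0.025  0.07 ]
  release_hole [324. 270.] 0.6 [ 0.522 -0.053  0.019]
  release_hole [158. 257.] 0.43 [ 0.584 -0.289  0.031]
  keeper_grip [325. 344.] 0.81 [ 0.61  -0.019  0.07 ]
  pot1_mid [569. 225.] 0.9 [0.333 0.251 0.029]
  pot1_mid [322. 339.] 0.66 [ 0.605 -0.025  0.068]
  pin_handle [159. 208.] 0.93 [ 0.494 -0.28   0.096]
  stand_hole [177. 199.] 0.71 [ 0.49  -0.28   0.041]
  resin_jar [158. 257.] 0.77 [ 0.585 -0.288  0.032]
  resin_jar [159. 208.] 0.65 [ 0.494 -0.28   0.097]
  pocket1 [323. 336.] 0.78 [ 0.603 -0.025  0.061]
z58 [ 34 248  41  20 132] [ 0.618 -0.408] ((618.8359375, -413.2208251953125), (57.44109344482422, 10.842720031738281), 81.29895782470703)
z58 [246 279  58  18 238] [ 0.561 -0.116] ((561.5885620117188, -113.35114288330078), (6.509206771850586, 83.0114
[... 335 characters left out ...]
73] [0.745 0.269] ((744.3861083984375, 269.3122863769531), (3.809357166290283, 37.78029251098633), 14.216105461120605)
grip [269 331  29  23 500] [ 0.609 -0.08 ] ((607.8616943359375, -79.89671325683594), (33.013465881347656, 33.62308883666992), 1.8733470439910889)
hood [  4 256  49  12 215] [ 0.625 -0.426] ((627.2927856445312, -429.273681640625), (14.212410926818848, 58.3281364440918), 19.370548248291016)
hood [ 209  331  121   42 2692] [ 0.654 -0.112] ((641.0619506835938, -92.8031997680664), (64.92388153076172, 171.06295776367188), 21.233627319335938)
hood [450 476  22   4  62] [0.747 0.259] ((746.1737670898438, 259.2637939453125), (4.409317493438721, 33.66058349609375), 18.290090560913086)
```

View pics/w1.png

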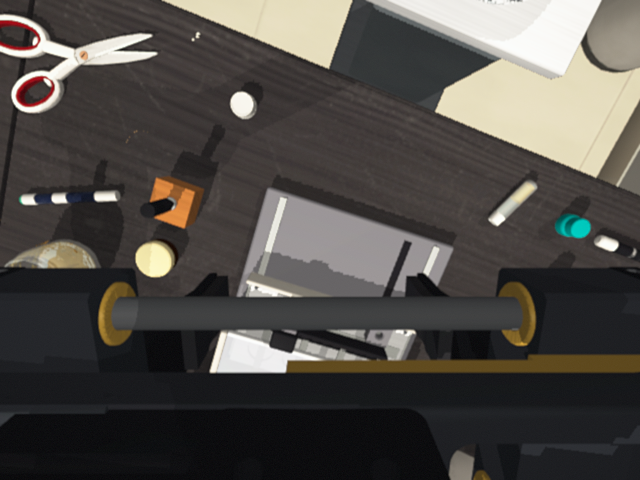

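The wrist view shows the stand at (175,202) with the pin at (155,207), the rack's white panel at (330,310), the grip at (283,340), turquoise at (573,226), and a white-capped bystander at (243,104). Next I measure the block, pin, pots and shaker.

```bash
python3 - <<'E'
from h import *
np.set_printoptions(precision=4,suppress=True)
s=sense();p=capture('wrist');C=cloud(p,s)
def comps(C,m,n,mn=30):
    k,L,st,ce=cv2.connectedComponentsWithStats(m.astype('uint8'))
    for i in range(1,k):
        if st[i,4]>mn:
            q=C[L==i]; r=cv2.minAreaRect((q[:,:2]*1000).astype('float32')); print(n,st[i],q.mean(0),np.round(r[0],1),np.round(r[1],1),round(r[2],1))
x,y,z=C[...,0],C[...,1],C[...,2]
near=(x>.42)&(x<.56)&(y<-.2)&(y>-.37)
comps(C,near&(z>.037)&(z<.045),'block')
comps(C,near&(z>.1),'pintop',15)
comps(C,near&(z>.05)&(z<.1),'handle',15)
for n in ['scene','side']:
    p=capture(n);C=cloud(p);x,y,z=C[...,0],C[...,1],C[...,2]
    for r in masks_of('pot1_mid',p)[:8]:
        if r['p']>.2:
            q=C[r['region']];c=p['frame'][r['region']].mean(0);q=q[(q[:,2]>.005)&(q[:,2]<.06)]
            print(n,np.round(r['xy']),round(r['p'],2),c.round(),r['region'].sum(),np.median(q,0),(q.min(0)+q.max(0))/2)
    comps(C,(x>.2)&(x<.75)&(y>.15)&(y<.5)&(z>.029)&(z<.038),n+' tops',15)
    comps(C,(z>.098)&(z<.105)&(abs(y)<.15)&(x>.5)&(x<.7),n+' grip',15)
    comps(C,(z>.055)&(z<.061)&(abs(y)<.2)&(x>.5)&(x<.7),n+' z58',15)
    comps(C,(x>.42)&(x<.56)&(y<-.2)&(y>-.37)&(z>.04)&(z<.044),n+' block',15)
    comps(C,(x>.42)&(x<.56)&(y<-.2)&(y>-.37)&(z>.105),n+' pincap',15)
E
```

```text
block [ 153  181   45   50 1210] [ 0.495  -0.2839  0.0416] [ 498.8 -288.3] [55.5 54.4] 89.4
pintop [143 206  18  16 219] [ 0.4978 -0.2869  0.1089] [ 498.3 -287.9] [18. 18.] 1.9
handle [152 201  25  19 242] [ 0.4952 -0.2838  0.0768] [ 495.9 -284.3] [18.4 10.3] 36.5
scene [263. 227.] 0.74 [ 99.  51. 110.] 220 [0.5256 0.2425 0.0226] [0.5325 0.2472 0.0211]
scene [191. 259.] 0.6 [ 55. 130. 120.] 283 [0.3252 0.2561 0.0231] [0.3278 0.2632 0.0206]
scene [381. 242.] 0.58 [122. 115. 106.] 4716 [ 0.5765 -0.0492  0.0404] [ 0.6209 -0.0191  0.0388]
scene [199. 229.] 0.49 [66. 62. 57.] 221 [0.4246 0.3603 0.0225] [0.4285 0.3662 0.0205]
scene tops [303 183  17   8  36] [0.7464 0.2911 0.0334] [745.3 290.8] [ 7.7 55.4] 1.8
scene tops [256 185  34  11 107] [0.6611 0.3478 0.0335] [665.5 346.8] [46.  88.9] 54.8
scene tops [219 208  12   7  61] [0.5115 0.363  0.0331] [512.1 364.7] [28.2 26.1] 85.5
scene tops [258 218  12   8  71] [0.531  0.248  0.0334] [532.  249.9] [31.  25.6] 14.1
scene tops [191 220  12   8  73] [0.4286 0.3661 0.0328] [430.4 368.6] [31.8 25.6] 52.1
scene tops [207 233  13   8  79] [0.41
[... 1634 characters left out ...]
4.3
side tops [272 409  18  18 245] [0.4303 0.3725 0.0337] [431.2 371.9] [27.2 28.2] 24.6
side grip [286 204  18  11 117] [ 0.6079 -0.076   0.1016] [606.8 -76.7] [32.5 37.3] 3.1
side z58 [274 211  52  72 383] [0.5636 0.0186 0.0583] [574.3 -18.5] [ 42.1 264. ] 2.5
side z58 [288 221  11  16  21] [ 0.6046 -0.0591  0.0584] [604.9 -58.7] [ 2.  63.6] 1.9
side z58 [265 238  23  28  52] [0.6014 0.039  0.058 ] [601.1  27.6] [99.8 11.5] 86.3
side z58 [216 267  35  12  72] [0.657 0.127 0.058] [659.3 127.3] [78.9  6.5] 4.9
side block [353 188  25  15 174] [ 0.4975 -0.2823  0.0423] [ 498.4 -286.2] [54.3 57.8] 0.3
side pincap [364 171   7   6  32] [ 0.4975 -0.2844  0.1093] [ 497.8 -285.4] [15.6 20.1] 16.5
```

>>> drive_tool:
  rows:
    - [100, 6.7, -19, -10, 0, 0, 0.1215]
    - [100, 6.7, -19, -10, 0, 0, 0.1215]
    - [100, 6.7, -19, -10, 0, 0, 0.1215]
    - [100, 6.7, -19, -10, 0, 0, 0.1215]
    - [100, 6.7, -19, -10, 0, 0, 0.1215]

```text
time_s: 4.17
tcp_pos: [0.4639, -0.1975, 0.2939]
ee_rot: [[-0.568, -0.823, 0.0], [-0.823, 0.568, -0.0], [-0.0, -0.0, -1.0]]
wrist_force: [0.1, 0.3, -0.2]
gripper_width: 0.999
gripper_force: 0.0
```

>>> drive_tool:
  rows:
    - [100, 6.7, -19, -10, 0, 0, 0.1215]
    - [100, 6.7, -19, -10, 0, 0, 0.1215]
    - [100, 6.7, -19, -10, 0, 0, 0.1215]
    - [100, 6.7, -19, -10, 0, 0, 0.1215]
    - [100, 6.7, -19, -10, 0, 0, 0.1215]

```text
time_s: 4.58
tcp_pos: [0.4974, -0.2926, 0.2437]
ee_rot: [[0.004, -1.0, -0.0], [-1.0, -0.004, -0.0], [0.0, 0.0, -1.0]]
wrist_force: [-0.5, 0.9, 0.4]
gripper_width: 0.999
gripper_force: 0.0
```

>>> drive_tool:
  rows:
    - [100, 0, 0, 0, 0, 0, 0]

```text
time_s: 4.67
tcp_pos: [0.4969, -0.2935, 0.2411]
ee_rot: [[-0.001, -1.0, -0.005], [-1.0, 0.001, 0.001], [-0.001, 0.005, -1.0]]
wrist_force: [0.0, 0.1, 0.4]
gripper_width: 1.003
gripper_force: 0.0
```

```bash
python3 - <<'E'
from h import *
np.set_printoptions(precision=4,suppress=True)
s=sense();p=capture('wrist');C=cloud(p,s);print(s['joints'],s['tcp_pos'],s['ee_rot'])
x,y,z=C[...,0],C[...,1],C[...,2]
near=(x>.42)&(x<.56)&(y<-.2)&(y>-.37)
for a,b in [(.037,.045),(.1,.12),(.05,.1)]:
    m=near&(z>a)&(z<b)
    if m.sum()>10:
        q=C[m];print(a,m.sum(),q.mean(0),cv2.minAreaRect((q[:,:2]*1000).astype('float32')))
u,v=proj(p,[.498,-.288,.08],s)[0].astype(int);print(u,v)
im=p['frame'][max(v-110,0):v+110,max(u-150,0):u+150,::-1];cv2.imwrite('pics/pin.png',cv2.resize(im,None,fx=2.5,fy=2.5))
E
```

```text
[-14.4978  16.2768  -3.1373  -0.009  -70.8631  14.418 ] [ 0.4969 -0.2935  0.2411] [[-0.0014 -1.     -0.0046]
 [-1.      0.0014  0.0014]
 [-0.0013  0.0046 -1.    ]]
0.037 1919 [ 0.4983 -0.2917  0.0417] ((498.3655700683594, -288.3587341308594), (53.763397216796875, 53.87122344970703), 89.7108383178711)
0.1 334 [ 0.4982 -0.2887  0.1093] ((498.0610656738281, -288.28131103515625), (17.89717674255371, 18.227170944213867), 89.57435607910156)
0.05 131 [ 0.4978 -0.295   0.0764] ((499.4438171386719, -292.5918884277344), (17.44870376586914, 8.78177547454834), 17.82937240600586)
315 231
```

View pics/pin.png

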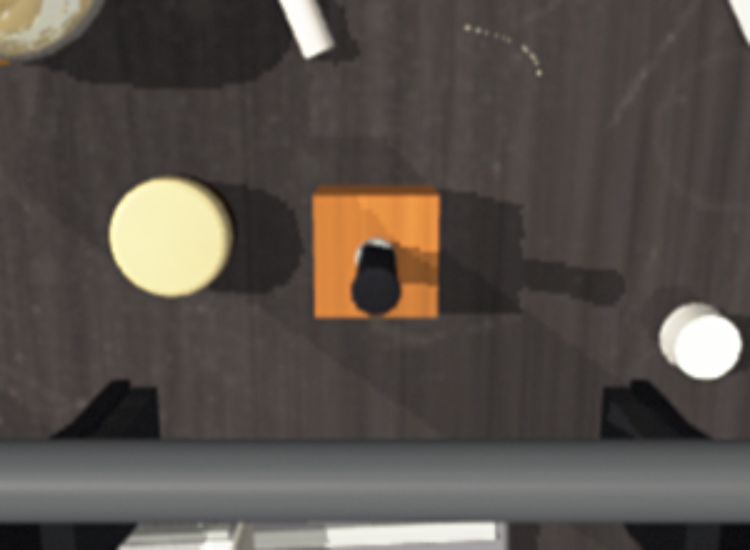

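Pin in its stand confirmed (crop centre (375,275)). I descend to grasp it.

>>> drive_tool:
  rows:
    - [100, 1.4, 5.1, -30, 0, 0, 0]
    - [100, 0, 0, -40, 0, 0, 0]
    - [100, 0, 0, -40, 0, 0, 0]
    - [100, 0, 0, -35, 0, 0, 0]
    - [100, 0, 0, -24, 0, 0, 0]

```text
time_s: 5.13
tcp_pos: [0.4969, -0.285, 0.0729]
ee_rot: [[-0.004, -1.0, -0.003], [-1.0, 0.004, 0.001], [-0.001, 0.003, -1.0]]
wrist_force: [-1.0, -0.1, 0.3]
gripper_width: 0.999
gripper_force: 0.0
```

>>> drive_tool:
  rows:
    - [100, 0, 0, 0, 0, 0, 0]
    - [0, 0, 0, 0, 0, 0, 0]
    - [0, 0, 0, 0, 0, 0, 0]
    - [0, 0, 0, 0, 0, 0, 0]
    - [0, 0, 0, 0, 0, 0, 0]

```text
time_s: 5.55
tcp_pos: [0.5001, -0.2867, 0.0777]
ee_rot: [[-0.002, -1.0, 0.004], [-1.0, 0.002, -0.001], [0.001, -0.004, -1.0]]
wrist_force: [-0.1, -0.4, -0.5]
gripper_width: 0.78
gripper_force: 0.0
```

>>> drive_tool:
  rows:
    - [0, 0, 0, 0, 0, 0, 0]
    - [0, 0, 0, 0, 0, 0, 0]
    - [0, 0, 0, 0, 0, 0, 0]
    - [0, 0, 0, 0, 0, 0, 0]

```text
time_s: 5.88
tcp_pos: [0.4987, -0.2864, 0.0756]
ee_rot: [[-0.002, -1.0, 0.0], [-1.0, 0.002, -0.0], [0.0, -0.0, -1.0]]
wrist_force: [0.0, 0.3, 0.7]
gripper_width: 0.477
gripper_force: 0.0
```

>>> drive_tool:
  rows:
    - [0, 0, -1.5, -3, 0, 0, 0]
    - [0, 0, 0, 0, 0, 0, 0]
    - [0, 0, 0, 0, 0, 0, 0]
    - [0, 0, 0, 0, 0, 0, 0]
    - [0, 0, 0, 0, 0, 0, 0]

```text
time_s: 6.3
tcp_pos: [0.4985, -0.2878, 0.0721]
ee_rot: [[-0.002, -1.0, -0.001], [-1.0, 0.002, 0.0], [-0.0, 0.001, -1.0]]
wrist_force: [0.0, -0.4, -0.7]
gripper_width: 0.197
gripper_force: 30.0
```

>>> drive_tool:
  rows:
    - [0, 0, 0, 0, 0, 0, 0]
    - [0, 0, 0, 0, 0, 0, 0]
    - [0, 0, 0, 0, 0, 0, 0]

```text
time_s: 6.55
tcp_pos: [0.4986, -0.2878, 0.0723]
ee_rot: [[-0.002, -1.0, -0.0], [-1.0, 0.002, 0.0], [-0.0, 0.0, -1.0]]
wrist_force: [0.5, -0.2, -0.8]
gripper_width: 0.192
gripper_force: 30.0
```

>>> drive_tool:
  rows:
    - [0, 0, 0, 12, 0, 0, 0]
    - [0, 0, 0, 20, 0, 0, 0]
    - [0, 0, 0, 26, 0, 0, 0]
    - [0, 0, 0, 26, 0, 0, 0]
    - [0, 0, 20, 24, 0, 0, 0]

```text
time_s: 6.97
tcp_pos: [0.4988, -0.2696, 0.1816]
ee_rot: [[-0.005, -1.0, 0.001], [-1.0, 0.005, -0.001], [0.001, -0.001, -1.0]]
wrist_force: [1.5, -0.4, -0.4]
gripper_width: 0.202
gripper_force: 30.0
```

>>> drive_tool:
  rows:
    - [0, 8, 32, 0, 0, 0, 0]
    - [0, 8, 32, 0, 0, 0, 0]
    - [0, 8, 32, 0, 0, 0, 0]
    - [0, 8, 32, 0, 0, 0, 0]
    - [0, 8, 32, 0, 0, 0, 0]

```text
time_s: 7.38
tcp_pos: [0.5386, -0.1063, 0.1806]
ee_rot: [[-0.002, -1.0, 0.0], [-1.0, 0.002, 0.0], [-0.0, -0.0, -1.0]]
wrist_force: [0.8, 0.1, -1.1]
gripper_width: 0.195
gripper_force: 30.0
```

>>> drive_tool:
  rows:
    - [0, 8, 32, 0, 0, 0, 0]
    - [0, 8, 32, 0, 0, 0, 0]
    - [0, 8, 32, 0, 0, 0, 0]
    - [0, 8, 32, 0, 0, 0, 0]
    - [0, 8, 32, 0, 0, 0, 0]

```text
time_s: 7.8
tcp_pos: [0.5786, 0.0538, 0.1804]
ee_rot: [[-0.002, -1.0, 0.0], [-1.0, 0.002, 0.0], [-0.0, -0.0, -1.0]]
wrist_force: [-0.1, -0.5, -0.9]
gripper_width: 0.195
gripper_force: 30.0
```

>>> drive_tool:
  rows:
    - [0, 0, 0, 0, 0, 0, 0]
    - [0, 0, 0, 0, 0, 0, 0]

```text
time_s: 7.97
tcp_pos: [0.5787, 0.0538, 0.18]
ee_rot: [[0.001, -1.0, -0.001], [-1.0, -0.001, -0.0], [0.0, 0.001, -1.0]]
wrist_force: [-0.4, -1.1, 0.3]
gripper_width: 0.197
gripper_force: 30.0
```

```bash
python3 - <<'E'
from h import *
np.set_printoptions(precision=4,suppress=True)
s=sense();p=capture('wrist');C=cloud(p,s);print(s['tcp_pos'],s['ee_rot'])
x,y,z=C[...,0],C[...,1],C[...,2]
m=((x>.55)&(x<.605)&(y>.02)&(y<.09)&(z>.053)&(z<.063)).astype('uint8')
k,L,st,ce=cv2.connectedComponentsWithStats(m)
for i in range(1,k):
    if st[i,4]>30:
        q=C[L==i];print(st[i],q.mean(0),cv2.minAreaRect((q[:,:2]*1000).astype('float32')))
for r in search_frame('release_hole',p)[:4]: print(r, world(p,r['xy'],.058,s))
tip=s['tcp_pos']+np.array(s['ee_rot'])[:,2]*.0703
u,v=proj(p,[.578,.054,.058],s)[0].astype(int);print(u,v,'tip',tip,proj(p,tip,s),p['z_map'][v,u])
h=(p['z_map']>0)&m.astype(bool)
im=p['frame'][max(v-75,0):v+75,max(u-100,0):u+100,::-1];cv2.imwrite('pics/hole.png',cv2.resize(im,None,fx=4,fy=4))
print(max(v-75,0),max(u-100,0))
E
```

```text
[0.5787 0.0538 0.18  ] [[ 0.0009 -1.     -0.0006]
 [-1.     -0.0009 -0.    ]
 [ 0.      0.0006 -1.    ]]
[341 196   8  78 527] [0.5543 0.0527 0.058 ] ((553.936279296875, 54.73138427734375), (6.073367118835449, 69.48208618164062), 2.490178108215332)
[ 302  215   38   38 1198] [0.5754 0.0527 0.0575] ((575.4127807617188, 53.31755828857422), (32.02470779418945, 32.38418197631836), 2.351330518722534)
{'xy': [296.8, 131.2], 'p': 0.58} [[ 0.5951 -0.0323  0.058 ]]
{'xy': [317.8, 273.9], 'p': 0.34} [[0.5778 0.09   0.058 ]]
317 234 tip [0.5786 0.0538 0.1097] [[316.8962 249.8075]] 0.32042822
159 217
```

View pics/hole.png

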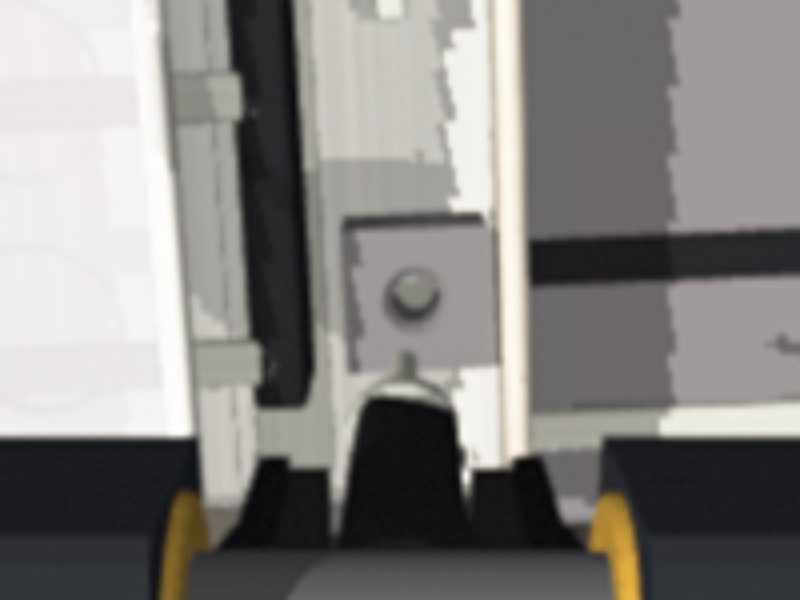

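The crop shows the boss at (420,290), its hole and button at (411,296), and the pin tip at (405,357). I correct and go down.

>>> drive_tool:
  rows:
    - [0, -2.2, 0.8, -10, 0, 0, 0]
    - [0, 0, 0, -15, 0, 0, 0]
    - [0, 0, 0, -12, 0, 0, 0]
    - [0, 0, 0, -8, 0, 0, 0]
    - [0, 0, 0, 0, 0, 0, 0]

```text
time_s: 8.48
tcp_pos: [0.5746, 0.0516, 0.1329]
ee_rot: [[-0.004, -1.0, -0.005], [-1.0, 0.004, -0.001], [0.001, 0.005, -1.0]]
wrist_force: [0.2, -1.2, -1.0]
gripper_width: 0.198
gripper_force: 30.0
```

>>> drive_tool:
  rows:
    - [0, 0, 0, -5, 0, 0, 0]
    - [0, 0, 0, -5, 0, 0, 0]
    - [0, 0, 0, -4, 0, 0, 0]
    - [0, 0, 0, -3, 0, 0, 0]
    - [0, 0, 0, 0, 0, 0, 0]

```text
time_s: 8.9
tcp_pos: [0.5761, 0.0529, 0.1177]
ee_rot: [[-0.002, -1.0, -0.001], [-1.0, 0.002, -0.0], [0.0, 0.001, -1.0]]
wrist_force: [-0.5, -0.6, 0.1]
gripper_width: 0.194
gripper_force: 30.0
```

>>> drive_tool:
  rows:
    - [0, 0, 0, -3, 0, 0, 0]
    - [0, 0, 0, -3, 0, 0, 0]
    - [0, 0, 0, -1.5, 0, 0, 0]
    - [0, 0, 0, 0, 0, 0, 0]
    - [0, 0, 0, 0, 0, 0, 0]

```text
time_s: 9.32
tcp_pos: [0.577, 0.0531, 0.1116]
ee_rot: [[-0.002, -1.0, 0.001], [-1.0, 0.002, 0.0], [-0.0, -0.001, -1.0]]
wrist_force: [-1.3, 0.5, 3.2]
gripper_width: 0.195
gripper_force: 30.0
```

>>> drive_tool:
  rows:
    - [0, 0, 0, -1.5, 0, 0, 0]
    - [0, 0, 0, 0, 0, 0, 0]
    - [0, 0, 0, 0, 0, 0, 0]
    - [0, 0, 0, 0, 0, 0, 0]

```text
time_s: 9.65
tcp_pos: [0.5769, 0.0531, 0.1097]
ee_rot: [[-0.002, -1.0, 0.001], [-1.0, 0.002, 0.0], [-0.0, -0.001, -1.0]]
wrist_force: [0.4, 0.6, 4.2]
gripper_width: 0.196
gripper_force: 30.0
```

>>> drive_tool:
  rows:
    - [0, -3, -0.1, 0, 0, 0, 0]
    - [0, -4, -0.2, 0, 0, 0, 0]
    - [0, -5, -0.2, 0, 0, 0, 0]
    - [0, -6, -0.3, 0, 0, 0, 0]
    - [0, -6, -0.3, 0, 0, 0, 0]

```text
time_s: 10.07
tcp_pos: [0.5538, 0.0525, 0.1102]
ee_rot: [[-0.001, -1.0, 0.005], [-1.0, 0.001, 0.001], [-0.001, -0.005, -1.0]]
wrist_force: [4.6, 0.2, 5.3]
gripper_width: 0.194
gripper_force: 30.3
```

Force 4.6 N in x matches the rack's sliding friction, so I keep drawing it out.

>>> drive_tool:
  rows:
    - [0, -10, -0.4, 0, 0, 0, 0]
    - [0, -10, -0.4, 0, 0, 0, 0]
    - [0, -10, -0.4, 0, 0, 0, 0]
    - [0, -10, -0.4, 0, 0, 0, 0]
    - [0, -10, -0.4, 0, 0, 0, 0]

```text
time_s: 10.48
tcp_pos: [0.5032, 0.0503, 0.1102]
ee_rot: [[-0.001, -1.0, 0.004], [-1.0, 0.001, 0.001], [-0.001, -0.004, -1.0]]
wrist_force: [4.7, 0.5, 6.2]
gripper_width: 0.198
gripper_force: 30.3
```

>>> drive_tool:
  rows:
    - [0, -10, -0.4, 0, 0, 0, 0]
    - [0, -10, -0.4, 0, 0, 0, 0]
    - [0, -10, -0.4, 0, 0, 0, 0]
    - [0, -10, -0.4, 0, 0, 0, 0]
    - [0, -5, -0.2, 0, 0, 0, 0]

```text
time_s: 10.9
tcp_pos: [0.457, 0.0482, 0.1101]
ee_rot: [[-0.001, -1.0, 0.002], [-1.0, 0.001, 0.001], [-0.001, -0.002, -1.0]]
wrist_force: [4.2, 1.2, 5.5]
gripper_width: 0.198
gripper_force: 30.2
```

>>> drive_tool:
  rows:
    - [0, -3, 0, 0, 0, 0, 0]
    - [0, -1, 0, 0, 0, 0, 0]
    - [0, 0, 0, 0, 0, 0, 0]
    - [0, 0, 0, 0, 0, 0, 0]

```text
time_s: 11.23
tcp_pos: [0.4537, 0.0482, 0.1101]
ee_rot: [[-0.001, -1.0, 0.002], [-1.0, 0.001, 0.0], [-0.0, -0.002, -1.0]]
wrist_force: [2.8, 0.2, 6.8]
gripper_width: 0.192
gripper_force: 30.2
```

>>> drive_tool:
  rows:
    - [0, -2, 0, 0, 0, 0, 0]
    - [0, -2, 0, 0, 0, 0, 0]
    - [0, 0, 0, 0, 0, 0, 0]
    - [0, 0, 0, 0, 0, 0, 0]

```text
time_s: 11.57
tcp_pos: [0.45, 0.0483, 0.1101]
ee_rot: [[-0.001, -1.0, 0.003], [-1.0, 0.001, 0.001], [-0.001, -0.003, -1.0]]
wrist_force: [3.1, -0.4, 6.6]
gripper_width: 0.196
gripper_force: 30.2
```

>>> drive_tool:
  rows:
    - [0, -2, 0, 0, 0, 0, 0]
    - [0, -2, 0, 0, 0, 0, 0]
    - [0, 0, 0, 0, 0, 0, 0]
    - [0, 0, 0, 0, 0, 0, 0]

```text
time_s: 11.9
tcp_pos: [0.4476, 0.0489, 0.1103]
ee_rot: [[-0.001, -1.0, 0.006], [-1.0, 0.001, 0.002], [-0.002, -0.006, -1.0]]
wrist_force: [7.2, 0.7, 2.6]
gripper_width: 0.198
gripper_force: 30.7
```

>>> drive_tool:
  rows:
    - [0, 3, 0, 0, 0, 0, 0]
    - [0, 0, 0, 8, 0, 0, 0]
    - [0, 0, 0, 17, 0, 0, 0]
    - [0, 0, 0, 25, 0, 0, 0]
    - [0, 0, 0, 25, 0, 0, 0]

```text
time_s: 12.32
tcp_pos: [0.4437, 0.0466, 0.1823]
ee_rot: [[-0.003, -1.0, -0.011], [-1.0, 0.003, -0.003], [0.003, 0.011, -1.0]]
wrist_force: [0.3, 0.3, -1.4]
gripper_width: 0.196
gripper_force: 30.0
```

>>> drive_tool:
  rows:
    - [0, 5, -34, 0, 0, 0, 0]
    - [0, 5, -34, 0, 0, 0, 0]
    - [0, 5, -34, 0, 0, 0, 0]
    - [0, 5, -34, 0, 0, 0, 0]
    - [0, 5, -34, 0, 0, 0, 0]

```text
time_s: 12.73
tcp_pos: [0.469, -0.1229, 0.1819]
ee_rot: [[-0.003, -1.0, -0.009], [-1.0, 0.003, 0.002], [-0.002, 0.009, -1.0]]
wrist_force: [0.9, 0.4, -0.3]
gripper_width: 0.199
gripper_force: 30.0
```

>>> drive_tool:
  rows:
    - [0, 5, -34, 0, 0, 0, 0]
    - [0, 5, -34, 0, 0, 0, 0]
    - [0, 5, -34, 0, 0, 0, 0]
    - [0, 5, -34, -20, 0, 0, 0]
    - [0, 3, -31, -25, 0, 0, 0]

```text
time_s: 13.15
tcp_pos: [0.4943, -0.2898, 0.1383]
ee_rot: [[-0.003, -1.0, -0.003], [-1.0, 0.003, 0.002], [-0.002, 0.003, -1.0]]
wrist_force: [-0.0, 0.2, -0.7]
gripper_width: 0.198
gripper_force: 30.0
```

>>> drive_tool:
  rows:
    - [0, 0, 0, 0, 0, 0, 0]
    - [0, 0, 0, 0, 0, 0, 0]

```text
time_s: 13.32
tcp_pos: [0.4915, -0.2885, 0.1347]
ee_rot: [[-0.006, -1.0, -0.012], [-1.0, 0.006, 0.005], [-0.005, 0.012, -1.0]]
wrist_force: [0.9, 0.3, -0.8]
gripper_width: 0.197
gripper_force: 30.0
```

```bash
python3 - <<'E'
from h import *
np.set_printoptions(precision=4,suppress=True)
s=sense();p=capture('wrist');print(s['tcp_pos'])
tip=s['tcp_pos']+np.array(s['ee_rot'])[:,2]*.0703
u,v=proj(p,tip,s)[0].astype(int);print(u,v,'tip',tip,proj(p,tip,s),'hole',proj(p,[.4984,-.2884,.042],s))
im=p['frame'][v-75:v+75,u-100:u+100,::-1];cv2.imwrite('pics/st.png',cv2.resize(im,None,fx=4,fy=4))
p=capture('side');C=cloud(p);x,y,z=C[...,0],C[...,1],C[...,2]
m=((z>.055)&(z<.061)&(x>.35)&(x<.5)&(abs(y)<.2));q=C[m];print(cv2.minAreaRect((q[:,:2]*1000).astype('float32')))
E
```

```text
[ 0.4915 -0.2885  0.1347]
316 249 tip [ 0.4907 -0.2881  0.0644] [[316.9034 249.8099]] hole [[306.809 242.106]]
((463.13885498046875, -24.621566772460938), (59.28683853149414, 266.5279846191406), 2.252258062362671)
```

View pics/st.png

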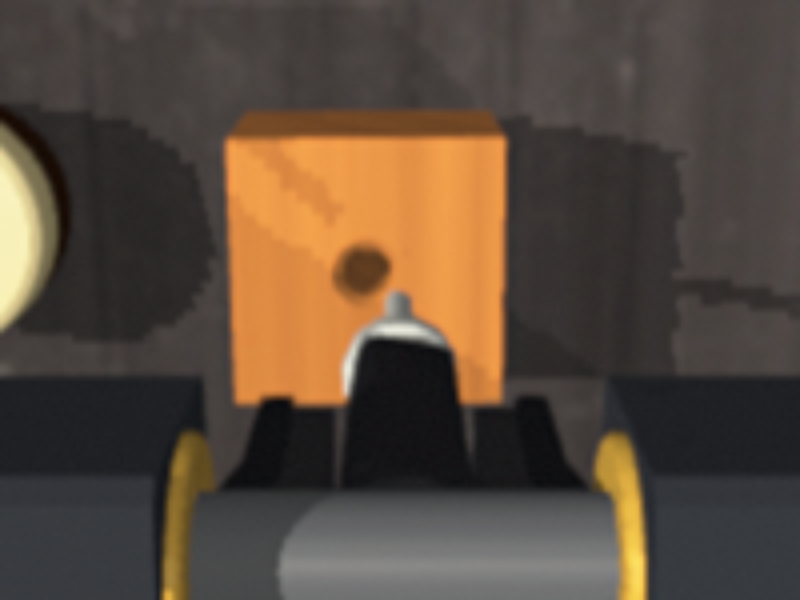

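The crop shows the stand hole at (362,268) and the pin tip at (398,300). I shift by 6.6 mm in x and insert.

>>> drive_tool:
  rows:
    - [0, 6.6, 0, 0, 0, 0, 0]
    - [0, 0, 0, -8, 0, 0, 0]
    - [0, 0, 0, 0, 0, 0, 0]
    - [0, 0, 0, 0, 0, 0, 0]

```text
time_s: 13.75
tcp_pos: [0.5028, -0.2879, 0.1312]
ee_rot: [[-0.001, -1.0, -0.001], [-1.0, 0.001, 0.001], [-0.001, 0.001, -1.0]]
wrist_force: [-0.2, -0.6, -0.9]
gripper_width: 0.197
gripper_force: 30.0
```

```bash
python3 - <<'E'
from h import *
np.set_printoptions(precision=4,suppress=True)
s=sense();p=capture('wrist');print(s['tcp_pos'],s['ee_rot'][:,2])
u,v=316,249
im=p['frame'][v-75:v+75,u-100:u+100,::-1];cv2.imwrite('pics/st2.png',cv2.resize(im,None,fx=4,fy=4))
E
```

```text
[ 0.5028 -0.2879  0.1312] [-0.0009  0.0006 -1.    ]
```

View pics/st2.png

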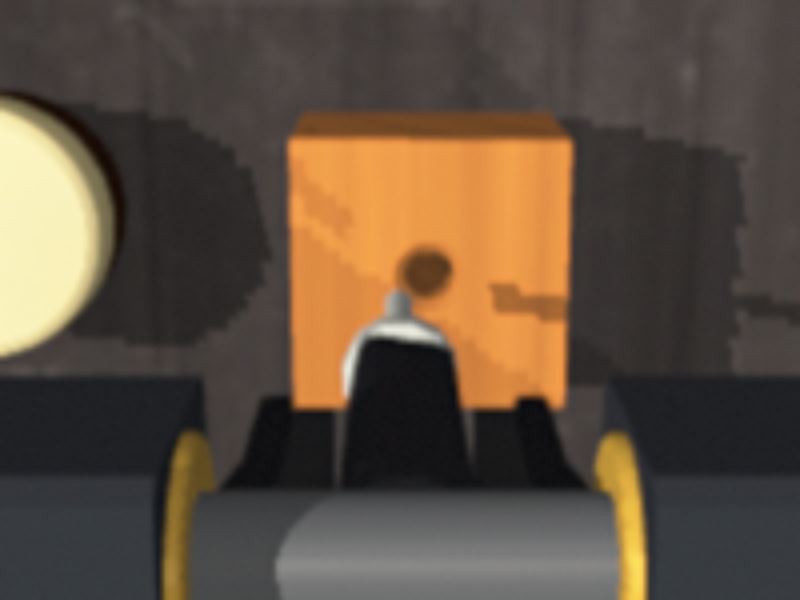

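>>> drive_tool:
  rows:
    - [0, -5, -0.5, 0, 0, 0, 0]
    - [0, 0, 0, -8, 0, 0, 0]
    - [0, 0, 0, 0, 0, 0, 0]
    - [0, 0, 0, 0, 0, 0, 0]
    - [0, 0, 0, 0, 0, 0, 0]

```text
time_s: 14.22
tcp_pos: [0.498, -0.2895, 0.1232]
ee_rot: [[-0.002, -1.0, -0.0], [-1.0, 0.002, -0.0], [0.0, 0.0, -1.0]]
wrist_force: [0.7, -0.1, -1.1]
gripper_width: 0.194
gripper_force: 30.0
```

>>> drive_tool:
  rows:
    - [0, 0, 0.8, -7, 0, 0, 0]
    - [0, 0, 0, -7, 0, 0, 0]
    - [0, 0, 0, -7, 0, 0, 0]
    - [0, 0, 0, 0, 0, 0, 0]
    - [0, 0, 0, 0, 0, 0, 0]

```text
time_s: 14.63
tcp_pos: [0.4975, -0.2885, 0.1014]
ee_rot: [[-0.002, -1.0, -0.002], [-1.0, 0.002, 0.0], [-0.0, 0.002, -1.0]]
wrist_force: [-0.1, -0.1, -0.9]
gripper_width: 0.197
gripper_force: 30.0
```

>>> drive_tool:
  rows:
    - [0, 0, 0, -8, 0, 0, 0]
    - [0, 0, 0, -8, 0, 0, 0]
    - [0, 0, 0, -8, 0, 0, 0]
    - [0, 0, 0, -4, 0, 0, 0]
    - [0, 0, 0, 0, 0, 0, 0]

```text
time_s: 15.05
tcp_pos: [0.4973, -0.2884, 0.0729]
ee_rot: [[-0.002, -1.0, -0.002], [-1.0, 0.002, 0.001], [-0.001, 0.002, -1.0]]
wrist_force: [0.0, -0.5, -1.0]
gripper_width: 0.198
gripper_force: 30.0
```

>>> drive_tool:
  rows:
    - [0, 0, 0, -2, 0, 0, 0]
    - [0, 0, 0, 0, 0, 0, 0]
    - [0, 0, 0, 0, 0, 0, 0]

```text
time_s: 15.3
tcp_pos: [0.4982, -0.2887, 0.0725]
ee_rot: [[-0.002, -1.0, 0.0], [-1.0, 0.002, -0.0], [0.0, -0.0, -1.0]]
wrist_force: [-0.9, 0.5, -0.6]
gripper_width: 0.195
gripper_force: 30.0
```

>>> drive_tool:
  rows:
    - [60, 0, 0, 0, 0, 0, 0]
    - [60, 0, 0, 0, 0, 0, 0]
    - [60, 0, 0, 0, 0, 0, 0]
    - [60, 0, 0, 0, 0, 0, 0]
    - [60, 0, 0, 0, 0, 0, 0]

```text
time_s: 15.72
tcp_pos: [0.4981, -0.2887, 0.0725]
ee_rot: [[-0.002, -1.0, 0.0], [-1.0, 0.002, -0.0], [0.0, -0.0, -1.0]]
wrist_force: [-0.1, -0.4, -0.3]
gripper_width: 0.488
gripper_force: 0.0
```

>>> drive_tool:
  rows:
    - [60, 0, 0, 0, 0, 0, 0]
    - [60, 0, 0, 15, 0, 0, 0]
    - [60, 0, 0, 30, 0, 0, 0]
    - [60, 0, 0, 40, 0, 0, 0]
    - [60, 0, 0, 40, 0, 0, 0]

```text
time_s: 16.13
tcp_pos: [0.4972, -0.2884, 0.198]
ee_rot: [[-0.002, -1.0, -0.003], [-1.0, 0.002, 0.001], [-0.001, 0.003, -1.0]]
wrist_force: [0.7, -0.1, 0.0]
gripper_width: 0.596
gripper_force: 0.0
```

>>> drive_tool:
  rows:
    - [60, -2, 34, 0, 0, 0, 0.042]
    - [60, -2, 34, 0, 0, 0, 0]
    - [60, -2, 34, 0, 0, 0, 0]
    - [60, -2, 34, 0, 0, 0, 0]
    - [60, -2, 34, 0, 0, 0, 0]

```text
time_s: 16.55
tcp_pos: [0.4876, -0.1173, 0.1976]
ee_rot: [[0.039, -0.999, 0.0], [-0.999, -0.039, 0.0], [-0.0, -0.0, -1.0]]
wrist_force: [1.4, 0.2, -0.4]
gripper_width: 0.599
gripper_force: 0.0
```

>>> drive_tool:
  rows:
    - [60, 0, 34, 0, 0, 0, 0]
    - [60, 0, 0, 0, 0, 0, 0]
    - [60, 0, 0, 0, 0, 0, 0]
    - [60, 0, 0, 0, 0, 0, 0]

```text
time_s: 16.88
tcp_pos: [0.4881, -0.0846, 0.1975]
ee_rot: [[0.041, -0.999, 0.0], [-0.999, -0.041, -0.0], [0.0, -0.0, -1.0]]
wrist_force: [0.1, -0.8, 0.9]
gripper_width: 0.601
gripper_force: 0.0
```

```bash
cat > grip.py <<'E'
from h import *
np.set_printoptions(precision=4,suppress=True)
s=sense();p=capture('wrist');C=cloud(p,s);print(s['tcp_pos'],s['ee_rot'],s['gripper_width'])
x,y,z=C[...,0],C[...,1],C[...,2]
B=(x>.4)&(x<.56)&(abs(y)<.16)
def rep(a,b,n,mn=40):
    k,L,st,ce=cv2.connectedComponentsWithStats((B&(z>a)&(z<b)).astype('uint8'))
    for i in range(1,k):
        if st[i,4]>mn:
            q=C[L==i];print(n,st[i],q.mean(0),cv2.minAreaRect((q[:,:2]*1000).astype('float32')))
rep(.097,.106,'grip');rep(.054,.062,'z58');rep(.064,.073,'fingers');rep(.025,.032,'pocketfloor')
save(p,'g_%d.png'%(s['time_s']*100)); print('g_%d.png'%(s['time_s']*100))
E
python3 grip.py
python3 - <<'E'
from h import *
p=capture('side');C=cloud(p);x,y,z=C[...,0],C[...,1],C[...,2]
m=(x>.45)&(x<.55)&(y<-.24)&(y>-.34)&(z>.1)&(z<.13);q=C[m];print('pincap',m.sum(),q.mean(0),q[:,2].max())
E
```

```text
[ 0.4881 -0.0846  0.1975] [[ 0.0406 -0.9992  0.0002]
 [-0.9992 -0.0406 -0.0001]
 [ 0.0001 -0.0002 -1.    ]] 0.6012064666389635
grip [ 297  220   33   41 1302] [ 0.4914 -0.0859  0.1014] ((491.3348388671875, -85.21249389648438), (26.03901481628418, 33.072486877441406), 2.609867572784424)
grip [332 225   7  31 181] [ 0.4733 -0.0859  0.0984] ((473.45806884765625, -85.71818542480469), (4.941988468170166, 25.1301326751709), 3.1897847652435303)
z58 [364 148  12 149 994] [ 0.4408 -0.0953  0.0579] ((440.2176818847656, -90.57951354980469), (6.270476818084717, 138.84194946289062), 2.4109749794006348)
z58 [362 331   7  29 179] [0.4352 0.0305 0.058 ] ((434.7610168457031, 31.092226028442383), (6.152978897094727, 32.250362396240234), 3.162260055541992)
z58 [328 343  32  17 458] [0.4562 0.0385 0.0574] ((456.0390930175781, 39.96340560913086), (31.74180793762207, 17.72227668762207), 1.7652815580368042)
fingers [ 236  193   84   22 1093] [ 0.5192 -0.1083  0.0695] ((523.7553100585938, -109.5639419555664), (72.96680450439453, 18.248245239257812), 1.9018418788909912)
fingers [ 237  261   84   36 1235] [ 0
[... 302 characters left out ...]
 28  21 458] [ 0.5486 -0.1152  0.0288] ((547.0327758789062, -116.49049377441406), (26.63819122314453, 19.59796905517578), 2.579969882965088)
pocketfloor [246 212  23   9 167] [ 0.5497 -0.0913  0.0289] ((548.2518310546875, -90.85116577148438), (22.449316024780273, 8.342170715332031), 2.5366272926330566)
pocketfloor [246 237  29  25 604] [ 0.5468 -0.0553  0.0288] ((545.3740234375, -56.38493347167969), (28.844707489013672, 25.7221622467041), 1.1186864376068115)
pocketfloor [250 339  28  21 471] [0.5417 0.0586 0.0288] ((540.9364013671875, 57.25323486328125), (25.606237411499023, 30.022722244262695), 89.60477447509766)
g_1688.png
pincap 34 [ 0.49736411 -0.28437436  0.10818878] 0.11228505202409414
```

>>> drive_tool:
  rows:
    - [60, 2.3, -0.6, -25, 0, 0, 0]
    - [60, 0, 0, -30, 0, 0, 0]
    - [60, 0, 0, -25, 0, 0, 0]
    - [60, 0, 0, -15, 0, 0, 0]
    - [60, 0, 0, -9.5, 0, 0, 0]

```text
time_s: 17.4
tcp_pos: [0.4889, -0.0866, 0.0906]
ee_rot: [[0.037, -0.999, -0.004], [-0.999, -0.037, -0.0], [0.0, 0.004, -1.0]]
wrist_force: [-0.7, -1.5, 0.5]
gripper_width: 0.6
gripper_force: 0.0
```

>>> drive_tool:
  rows:
    - [60, 0, 0, 0, 0, 0, 0]
    - [60, 0, 0, 0, 0, 0, 0]
    - [0, 0, 0, 0, 0, 0, 0]
    - [0, 0, 0, 0, 0, 0, 0]
    - [0, 0, 0, 0, 0, 0, 0]

```text
time_s: 17.82
tcp_pos: [0.4911, -0.0852, 0.094]
ee_rot: [[0.04, -0.999, 0.002], [-0.999, -0.04, 0.0], [-0.0, -0.002, -1.0]]
wrist_force: [-0.7, -0.0, -0.9]
gripper_width: 0.454
gripper_force: 0.0
```

>>> drive_tool:
  rows:
    - [0, 0, 0, 0, 0, 0, 0]
    - [0, 0, 0, 0, 0, 0, 0]
    - [0, 0, 0, 0, 0, 0, 0]
    - [0, 0, 0, 0, 0, 0, 0]

```text
time_s: 18.15
tcp_pos: [0.4904, -0.0852, 0.093]
ee_rot: [[0.04, -0.999, 0.0], [-0.999, -0.04, 0.0], [-0.0, -0.0, -1.0]]
wrist_force: [-0.2, -0.1, 0.1]
gripper_width: 0.149
gripper_force: 0.0
```

```bash
python3 - <<'E'
from h import *
s=sense();print(s['gripper_width'],s['tcp_pos'])
p=capture('wrist');im=p['frame'][100:400,120:520,::-1];a=cv2.resize(im,None,fx=1.5,fy=1.5)
q=capture('side');im=q['frame'][130:330,190:440,::-1];b=cv2.resize(im,(480,384))
b=cv2.copyMakeBorder(b,0,450-384,0,0,cv2.BORDER_CONSTANT)
c=np.hstack([a,b]);cv2.imwrite('pics/sq.png',cv2.resize(c,None,fx=.74,fy=.74))
E
```

```text
0.1488229022260074 [ 0.49039158 -0.08515014  0.09298441]
```

View pics/sq.png

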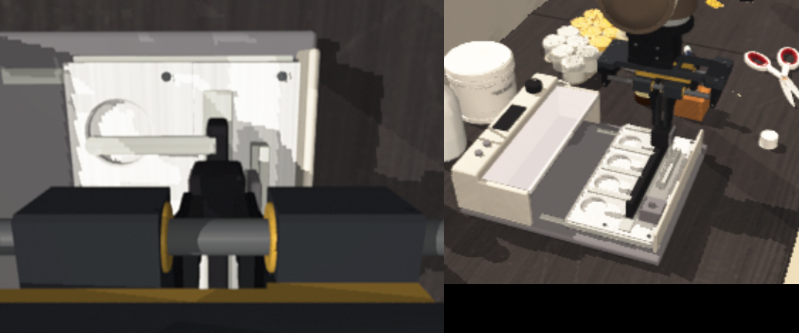

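```bash
python3 grip.py
```

```text
[ 0.4903 -0.0852  0.0929] [[ 0.0401 -0.9992  0.    ]
 [-0.9992 -0.0401  0.    ]
 [-0.     -0.     -1.    ]] 0.06723523397500815
grip [ 290  256   51   41 1189] [ 0.4915 -0.0957  0.1011] ((491.57489013671875, -91.7804183959961), (25.738656997680664, 20.80609893798828), 2.417750597000122)
z58 [ 391  145   17  123 1283] [ 0.442  -0.1239  0.0577] ((441.40057373046875, -122.36723327636719), (6.458423137664795, 75.04302215576172), 2.5594630241394043)
fingers [ 199  212  127   33 2460] [ 0.5191 -0.1084  0.0695] ((523.2398071289062, -108.53912353515625), (73.84968566894531, 18.95339584350586), 3.66694712638855)
fingers [309 331  16  29 412] [ 0.4885 -0.035   0.0696] ((488.49945068359375, -35.15517044067383), (9.63632869720459, 20.963239669799805), 2.281696081161499)
pocketfloor [ 218  191   39   32 1011] [ 0.5484 -0.1141  0.0287] ((547.1232299804688, -115.27872467041016), (26.413972854614258, 21.806716918945312), 1.8206562995910645)
pocketfloor [219 240  30   8 186] [ 0.5507 -0.0895  0.0289] ((549.5904541015625, -89.35039520263672), (20.617300033569336, 4.915594100952148), 2.401451587677002)
g_1825.png
```

View pics/g_1688.png

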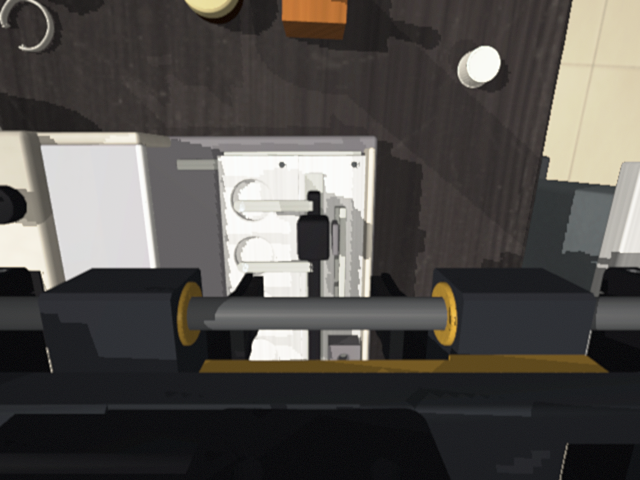

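>>> drive_tool:
  rows:
    - [0, 0, 0, 0, 0, 0, 0]
    - [0, 0, 0, 0, 0, 0, 0]

```text
time_s: 18.47
tcp_pos: [0.4904, -0.0852, 0.0928]
ee_rot: [[0.04, -0.999, -0.0], [-0.999, -0.04, -0.0], [0.0, 0.0, -1.0]]
wrist_force: [0.5, -0.2, 0.8]
gripper_width: 0.008
gripper_force: 0.0
```

```bash
python3 - <<'E'
from h import *
s=sense();print({k:np.round(s[k],3) for k in ['gripper_width','gripper_force','wrist_force','tcp_pos','effort']})
p=capture('wrist');im=p['frame'][210:390,220:420,::-1];cv2.imwrite('pics/sq2.png',cv2.resize(im,(666,600)))
q=capture('side');C=cloud(q);m=(abs(C[...,0]-.49)<.06)&(abs(C[...,1]+.085)<.05)&(C[...,2]>.06)&(C[...,2]<.17)
for zz in np.arange(.06,.16,.01):
    k=m&(C[...,2]>=zz)&(C[...,2]<zz+.01);c=C[k]
    if len(c)>5: print(round(zz,2),len(c),c[:,:2].min(0),c[:,:2].max(0))
E
```

```text
{'gripper_width': np.float64(0.008), 'gripper_force': np.float64(0.0), 'wrist_force': array([ 0.541, -0.156,  0.766]), 'tcp_pos': array([ 0.49 , -0.085,  0.093]), 'effort': array([ 2.0000e-03, -3.0352e+01,  1.4790e+01,  3.3250e+00,  2.7000e-02,
       -0.0000e+00])}
0.06 119 [ 0.43595454 -0.12130231] [ 0.54985022 -0.03544234]
0.07 142 [ 0.47128296 -0.10998363] [ 0.54940879 -0.03721362]
0.08 57 [ 0.46972509 -0.09258639] [ 0.50486245 -0.06441314]
0.09 77 [ 0.47008164 -0.1003527 ] [ 0.50512745 -0.06412149]
0.1 75 [ 0.47253719 -0.09702183] [ 0.50296218 -0.06365213]
0.11 37 [ 0.4813511  -0.09197631] [ 0.49953255 -0.07106156]
0.12 37 [ 0.48101654 -0.08953664] [ 0.49796455 -0.07004106]
0.13 41 [ 0.47917149 -0.09166416] [ 0.50010734 -0.06980481]
0.14 47 [ 0.47708026 -0.09339163] [ 0.50358693 -0.06933658]
0.15 56 [ 0.47551924 -0.08837673] [ 0.50602046 -0.07029234]
```

View pics/sq2.png

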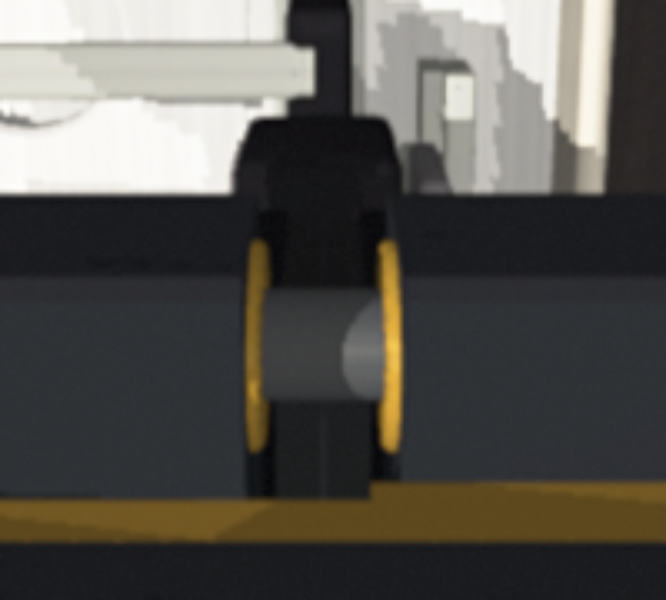

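```bash
python3 - <<'E'
from h import *
np.set_printoptions(precision=4,suppress=True)
s=sense();p=capture('wrist');C=cloud(p,s)
u=int(proj(p,[.4904,-.0852,.1],s)[0][0])
for v in range(235,345,4): print(v,C[v,u], C[v,u+10])
E
```

```text
235 [ 0.4917 -0.1067  0.0691] [ 0.4848 -0.1003  0.0391]
239 [ 0.4916 -0.1046  0.0707] [ 0.4847 -0.0975  0.0389]
243 [ 0.4915 -0.1022  0.0707] [ 0.4845 -0.0947  0.0393]
247 [ 0.4915 -0.1019  0.0788] [ 0.4859 -0.1022  0.0791]
251 [ 0.4915 -0.1018  0.0868] [ 0.486  -0.1019  0.0865]
255 [ 0.4914 -0.1023  0.0967] [ 0.4863 -0.1021  0.0954]
259 [ 0.4929 -0.1513  0.2696] [ 0.4864 -0.1017  0.1012]
263 [ 0.4913 -0.0998  0.1025] [ 0.4863 -0.0997  0.1013]
267 [ 0.4912 -0.0975  0.1019] [ 0.4862 -0.0978  0.102 ]
271 [ 0.4912 -0.0953  0.1015] [ 0.4861 -0.0957  0.1021]
275 [ 0.4911 -0.0933  0.1019] [ 0.486  -0.0937  0.1024]
279 [ 0.4911 -0.0949  0.1122] [ 0.4863 -0.0949  0.1119]
283 [ 0.4911 -0.0949  0.1178] [ 0.4865 -0.0951  0.1177]
287 [ 0.4911 -0.0944  0.1216] [ 0.4866 -0.0949  0.1223]
291 [ 0.491  -0.0926  0.1218] [ 0.4868 -0.0954  0.1284]
295 [ 0.4909 -0.0907  0.1218] [ 0.4868 -0.095   0.1321]
299 [ 0.4918 -0.1184  0.192 ] [ 0.4894 -0.118   0.1907]
303 [ 0.4918 -0.1178  0.1928] [ 0.4894 -0.1178  0.1925]
307 [ 0.4917 -0.1171  0.1935] [ 0.4894 -0.1169  0.1929]
311 [ 0.4917 -0.1165  0.1945] [ 0.4894 -0.1167  0.1947]
315 [ 0.4917 -0.1158  0.195 ] [ 0.4894 -0.116   0.1952]
319 [ 0.4916 -0.1147  0.195 ] [ 0.4893 -0.1151  0.1955]
323 [ 0.4916 -0.1134  0.1944] [ 0.4893 -0.1136  0.1946]
327 [ 0.4916 -0.1125  0.1946] [ 0.4892 -0.113   0.1954]
331 [ 0.4893 -0.0455  0.0704] [ 0.4873 -0.0918  0.1574]
335 [ 0.4891 -0.042   0.069 ] [ 0.4872 -0.09    0.1569]
339 [ 0.489  -0.0389  0.0684] [ 0.4871 -0.0879  0.1559]
343 [ 0.4889 -0.0365  0.0693] [ 0.487  -0.0864  0.1561]
```

The fingers closed just above the block. Depth puts the fingertips about 15 mm behind the reported TCP instead of 19 mm ahead, so I will work with that measured offset. I open and go 32 mm lower.

>>> drive_tool:
  rows:
    - [60, 0, 0, 4, 0, 0, 0]
    - [60, 0, 0, 0, 0, 0, 0]
    - [60, 0, 0, 0, 0, 0, 0]
    - [60, 0, 0, 0, 0, 0, 0]
    - [60, 0, 0, 0, 0, 0, 0]

```text
time_s: 19.03
tcp_pos: [0.4903, -0.0852, 0.0968]
ee_rot: [[0.04, -0.999, -0.0], [-0.999, -0.04, 0.0], [-0.0, 0.0, -1.0]]
wrist_force: [0.0, 0.5, -0.3]
gripper_width: 0.295
gripper_force: 0.0
```

>>> drive_tool:
  rows:
    - [60, 0, 0, 0, 0, 0, 0]
    - [60, 0, 0, 0, 0, 0, 0]
    - [60, 0, 0, 0, 0, 0, 0]
    - [60, 0, 0, 0, 0, 0, 0]

```text
time_s: 19.37
tcp_pos: [0.4903, -0.0852, 0.0968]
ee_rot: [[0.04, -0.999, -0.0], [-0.999, -0.04, -0.0], [0.0, 0.0, -1.0]]
wrist_force: [0.4, -0.3, -0.0]
gripper_width: 0.567
gripper_force: 0.0
```

```bash
cat > tips.py <<'E'
from h import *
np.set_printoptions(precision=4,suppress=True)
s=sense();p=capture('wrist');C=cloud(p,s);T=s['tcp_pos'];Rm=s['ee_rot']
q=(C-T)@Rm   # tool coords
print('tcp',T,'w',s['gripper_width'])
m=(abs(q[...,0]-.0095)<.004)&(abs(q[...,1])<.06)&(q[...,2]>-.06)&(q[...,2]<.03)
for a in np.arange(-.06,.06,.006):
    k=m&(q[...,1]>=a)&(q[...,1]<a+.006)
    if k.sum()>2: print(round(a,3),k.sum(),'toolz max',q[...,2][k].max(),'min',q[...,2][k].min())
E
python3 tips.py
```

```text
tcp [ 0.4903 -0.0852  0.0968] w 0.566894211189104
-0.036 210 toolz max -0.014367279850967961 min -0.044729911648465424
-0.03 352 toolz max -0.01391377640548954 min -0.04205240587161458
-0.018 83 toolz max 0.020351611537414944 min -0.0048902590144200755
-0.012 178 toolz max -0.0035675352571654436 min -0.006480148001849502
-0.006 164 toolz max -0.003556445651493116 min -0.006793146383568424
-0.0 176 toolz max -0.0031648271484641995 min -0.006406127273147161
0.006 161 toolz max -0.0013487456053784543 min -0.006256992071565708
0.012 204 toolz max 0.02091558802199251 min -0.0036152787533653306
0.018 55 toolz max 0.02020509303852377 min -0.0026905764316497343
0.024 361 toolz max -0.014394147428018702 min -0.04165228850993654
0.03 202 toolz max -0.014334945555930264 min -0.045038246029902834
```

>>> drive_tool:
  rows:
    - [60, 0, 0, -12, 0, 0, 0]
    - [60, 0, 0, -12, 0, 0, 0]
    - [60, 0, 0, -9, 0, 0, 0]
    - [60, 0, 0, -3, 0, 0, 0]
    - [60, 0, 0, 0, 0, 0, 0]

```text
time_s: 19.83
tcp_pos: [0.4897, -0.0853, 0.06]
ee_rot: [[0.04, -0.999, -0.002], [-0.999, -0.04, -0.0], [0.0, 0.002, -1.0]]
wrist_force: [-0.4, 0.4, -0.4]
gripper_width: 0.601
gripper_force: 0.0
```

>>> drive_tool:
  rows:
    - [0, 0, 0, 0, 0, 0, 0]
    - [0, 0, 0, 0, 0, 0, 0]
    - [0, 0, 0, 0, 0, 0, 0]
    - [0, 0, 0, 0, 0, 0, 0]
    - [0, 0, 0, 0, 0, 0, 0]

```text
time_s: 20.25
tcp_pos: [0.4905, -0.0853, 0.0612]
ee_rot: [[0.04, -0.999, 0.001], [-0.999, -0.04, 0.0], [0.0, -0.001, -1.0]]
wrist_force: [2.1, -0.6, -1.9]
gripper_width: 0.31
gripper_force: 20.6
```

>>> drive_tool:
  rows:
    - [0, 0, 0, 0, 0, 0, 0]
    - [0, 0, 0, 0, 0, 0, 0]

```text
time_s: 20.42
tcp_pos: [0.4906, -0.0853, 0.0612]
ee_rot: [[0.041, -0.999, 0.0], [-0.999, -0.041, -0.001], [0.001, -0.0, -1.0]]
wrist_force: [0.3, -0.1, 1.1]
gripper_width: 0.304
gripper_force: 30.0
```

Squeezed. I slide one notch, +28 mm.

>>> drive_tool:
  rows:
    - [0, -0.2, 5, 0, 0, 0, 0]
    - [0, -0.3, 7, 0, 0, 0, 0]
    - [0, -0.3, 7, 0, 0, 0, 0]
    - [0, -0.3, 6, 0, 0, 0, 0]
    - [0, -0.1, 3, 0, 0, 0, 0]

```text
time_s: 20.83
tcp_pos: [0.4894, -0.0562, 0.0611]
ee_rot: [[0.041, -0.999, 0.001], [-0.999, -0.041, -0.0], [0.0, -0.001, -1.0]]
wrist_force: [-0.1, -1.3, 3.7]
gripper_width: 0.303
gripper_force: 30.0
```

>>> drive_tool:
  rows:
    - [0, 0, 0, 0, 0, 0, 0]
    - [0, 0, 0, 0, 0, 0, 0]
    - [0, 0, 0, 0, 0, 0, 0]

```text
time_s: 21.08
tcp_pos: [0.4894, -0.0568, 0.0611]
ee_rot: [[0.04, -0.999, 0.001], [-0.999, -0.04, 0.0], [-0.0, -0.001, -1.0]]
wrist_force: [-0.3, 1.3, 4.2]
gripper_width: 0.306
gripper_force: 30.0
```

>>> drive_tool:
  rows:
    - [60, 0, 0, 0, 0, 0, 0]
    - [60, 0, 0, 0, 0, 0, 0]
    - [60, 0, 0, 0, 0, 0, 0]
    - [60, 0, 0, 0, 0, 0, 0]
    - [60, 0, 0, 0, 0, 0, 0]

```text
time_s: 21.5
tcp_pos: [0.4898, -0.0573, 0.0607]
ee_rot: [[0.039, -0.999, 0.001], [-0.999, -0.039, 0.0], [-0.0, -0.001, -1.0]]
wrist_force: [0.3, -0.4, 0.2]
gripper_width: 0.562
gripper_force: 0.0
```

>>> drive_tool:
  rows:
    - [60, 0, 0, 15, 0, 0, 0]
    - [60, 0, 0, 30, 0, 0, 0]
    - [60, 0, 0, 40, 0, 0, 0]
    - [60, 0, 0, 35, 0, 0, 0]
    - [60, 0, 0, 0, 0, 0, 0]

```text
time_s: 21.92
tcp_pos: [0.4946, -0.0571, 0.1885]
ee_rot: [[0.041, -0.999, 0.017], [-0.999, -0.041, 0.001], [0.0, -0.017, -1.0]]
wrist_force: [1.2, -1.0, 0.4]
gripper_width: 0.6
gripper_force: 0.0
```

>>> drive_tool:
  rows:
    - [60, 0, 0, 0, 0, 0, 0]
    - [60, 0, 0, 0, 0, 0, 0]

```text
time_s: 22.08
tcp_pos: [0.4889, -0.0572, 0.1804]
ee_rot: [[0.039, -0.999, 0.0], [-0.999, -0.039, 0.001], [-0.001, -0.0, -1.0]]
wrist_force: [0.8, 0.2, -1.0]
gripper_width: 0.597
gripper_force: 0.0
```

```bash
python3 grip.py
```

```text
[ 0.4889 -0.0572  0.1804] [[ 0.0393 -0.9992  0.    ]
 [-0.9992 -0.0393  0.0006]
 [-0.0006 -0.0001 -1.    ]] 0.5974811354150714
grip [ 298  225   35   44 1470] [ 0.49   -0.0573  0.1013] ((490.1568298339844, -56.49077606201172), (25.66799545288086, 34.182071685791016), 2.9212005138397217)
grip [336 230   7  33 203] [ 0.4721 -0.0577  0.0984] ((471.96746826171875, -57.35546875), (4.715063571929932, 25.410139083862305), 3.159627914428711)
z58 [ 368  112   15  185 1223] [ 0.4407 -0.0927  0.0578] ((439.7043151855469, -80.58507537841797), (6.3826093673706055, 159.0102996826172), 2.502103328704834)
z58 [331 331  34  29 864] [0.4555 0.0492 0.0576] ((455.41082763671875, 49.09107971191406), (31.815593719482422, 29.697975158691406), 3.0737879276275635)
z58 [366 331   8  29 191] [0.4345 0.048  0.058 ] ((434.0644226074219, 49.111724853515625), (5.984426498413086, 32.5070915222168), 2.5824320316314697)
fingers [ 232  196   91   24 1268] [ 0.519  -0.0798  0.0695] ((522.74951171875, -79.94044494628906), (74.60704040527344, 18.590290069580078), 3.6767172813415527)
fingers [ 235  268   88   29 1130] [ 0
[... 231 characters left out ...]
1328125, 30.05887222290039), 2.4803736209869385)
pocketfloor [ 242  150   30   45 1080] [ 0.5483 -0.1067  0.0287] ((546.5961303710938, -106.6013412475586), (39.711246490478516, 26.77616310119629), 89.95035552978516)
pocketfloor [243 217  31  36 966] [ 0.5468 -0.0487  0.0288] ((545.324951171875, -48.29216003417969), (35.04825973510742, 29.01093864440918), 89.30776977539062)
pocketfloor [264 280  12  17 179] [0.5344 0.0063 0.0288] ((533.8135375976562, 6.304383277893066), (11.21366024017334, 17.98093032836914), 0.9944961071014404)
pocketfloor [251 338  26  19 402] [0.5401 0.0709 0.029 ] ((539.41650390625, 71.27879333496094), (21.11463737487793, 26.221315383911133), 89.64098358154297)
g_2208.png
```

Keeper moved by about 28.5 mm and the tab is out again. Next I look down at the pockets to fit their centres.

>>> drive_tool:
  rows:
    - [60, 10, 21, 20, 0, 0, 0]
    - [60, 10, 21, 20, 0, 0, 0]
    - [60, 10, 21, 20, 0, 0, 0]
    - [60, 10, 21, 20, 0, 0, 0]
    - [60, 10, 21, 20, 0, 0, 0]

```text
time_s: 22.55
tcp_pos: [0.539, 0.0486, 0.2798]
ee_rot: [[0.04, -0.999, -0.003], [-0.999, -0.04, -0.001], [0.001, 0.003, -1.0]]
wrist_force: [0.5, -0.9, -0.0]
gripper_width: 0.6
gripper_force: 0.0
```

>>> drive_tool:
  rows:
    - [60, 0, 0, 0, 0, 0, 0]
    - [60, 0, 0, 0, 0, 0, 0]
    - [60, 0, 0, 0, 0, 0, 0]

```text
time_s: 22.8
tcp_pos: [0.5381, 0.0475, 0.2786]
ee_rot: [[0.04, -0.999, -0.004], [-0.999, -0.04, -0.001], [0.001, 0.004, -1.0]]
wrist_force: [-1.1, -0.6, 0.0]
gripper_width: 0.605
gripper_force: 0.0
```

```bash
cat > pock.py <<'E'
from h import *
from scipy.optimize import minimize
np.set_printoptions(precision=4,suppress=True)
s=sense();p=capture('wrist');C=cloud(p,s).reshape(-1,3);print(s['tcp_pos'],s['ee_rot'][:,2])
q=C[(C[:,0]>.49)&(C[:,0]<.59)&(C[:,1]>-.16)&(C[:,1]<.13)]
fl=q[(q[:,2]>.026)&(q[:,2]<.0315)][:,:2];dk=q[(q[:,2]>.0335)&(q[:,2]<.039)][:,:2]
print(len(fl),len(dk))
def cen(a): 
    d=np.array([-np.sin(a[2]),np.cos(a[2])]); return a[:2]+np.outer([-84,-28,28,84],d)/1000
def cost(a):
    c=cen(a);f=lambda P:np.sqrt(((P[:,None]-c)**2).sum(-1)).min(1)
    return np.minimum(np.maximum(f(fl)-.02,0),.005).sum()+np.minimum(np.maximum(.02-f(dk),0),.005).sum()
best=min((minimize(cost,[x0,y0,.043],method='Nelder-Mead',options=dict(xatol=1e-5,fatol=1e-6,initial_simplex=np.array([[x0,y0,.043],[x0+.004,y0,.043],[x0,y0+.004,.043],[x0,y0,.053]]))) for x0 in(.54,.546,.552) for y0 in(-.026,-.02,-.014)),key=lambda r:r.fun)
print(best.fun,best.x,cen(best.x))
save(p,'pock.png')
E
python3 pock.py
python3 - <<'E'
from h import *
p=capture('side');C=cloud(p);x,y,z=C[...,0],C[...,1],C[...,2]
k,L,st,ce=cv2.connectedComponentsWithStats(((x>.2)&(x<.62)&(y>.15)&(y<.5)&(z>.029)&(z<.04)).astype('uint8'))
for i in range(1,k):
    if st[i,4]>60: print(st[i],C[L==i].mean(0).round(4),p['frame'][L==i].mean(0).round())
E
```

```text
[0.5381 0.0475 0.2786] [-0.0042 -0.0009 -1.    ]
3687 10980
0.023284388454250272 [ 0.549  -0.0226  0.044 ] [[ 0.5527 -0.1065]
 [ 0.5502 -0.0505]
 [ 0.5478  0.0054]
 [ 0.5453  0.0613]]
[251 337  15  14 164] [0.5333 0.2551 0.0336] [153.  64. 177.]
[302 374  17  16 206] [0.4133 0.2926 0.0336] [31. 29. 30.]
[353 378  17  16 209] [0.3307 0.2683 0.0335] [  2. 196. 180.]
[228 391  18  16 226] [0.5129 0.3696 0.0335] [31. 29. 30.]
[272 409  18  18 244] [0.4303 0.3725 0.0336] [31. 30. 30.]
```

>>> drive_tool:
  rows:
    - [63, -18, 35, -12, 0, 0, 0]
    - [63, -18, 35, -12, 0, 0, 0]
    - [63, -18, 35, -12, 0, 0, 0]
    - [63, -18, 35, -12, 0, 0, 0]
    - [63, -18, 35, -12, 0, 0, 0]

```text
time_s: 23.32
tcp_pos: [0.4477, 0.2227, 0.2196]
ee_rot: [[0.038, -0.999, -0.001], [-0.999, -0.038, -0.001], [0.001, 0.001, -1.0]]
wrist_force: [1.4, -0.6, -0.4]
gripper_width: 0.634
gripper_force: 0.0
```

>>> drive_tool:
  rows:
    - [63, -18, 35, -12, 0, 0, 0]
    - [63, -16, 32, -8, 0, 0, 0]
    - [63, 0, 0, 0, 0, 0, 0]
    - [63, 0, 0, 0, 0, 0, 0]
    - [63, 0, 0, 0, 0, 0, 0]

```text
time_s: 23.73
tcp_pos: [0.415, 0.2889, 0.2003]
ee_rot: [[0.04, -0.999, -0.001], [-0.999, -0.04, -0.001], [0.001, 0.001, -1.0]]
wrist_force: [0.6, -0.3, 0.9]
gripper_width: 0.628
gripper_force: 0.0
```

```bash
cat > pots.py <<'E'
from h import *
np.set_printoptions(precision=4,suppress=True)
s=sense();p=capture('wrist');C=cloud(p,s);T=s['tcp_pos'];print(s['time_s'],T,s['ee_rot'][:,2],s['ee_rot'][:,1])
x,y,z=C[...,0],C[...,1],C[...,2]
B=(x>.25)&(x<.62)&(y>.12)&(y<.5)&(z>.029)&(z<.038)
k,L,st,ce=cv2.connectedComponentsWithStats(B.astype('uint8'))
for i in range(1,k):
    if st[i,4]>60:
        q=C[L==i];c,r=cv2.minEnclosingCircle((q[:,:2]*1000).astype('float32'));print(st[i],'c',np.round(c,1),round(r,1),p['frame'][L==i].mean(0).round(),'move mm',np.round(np.array(c)-T[:2]*1000,1))
save(p,'p_%d.png'%(s['time_s']*100))
E
python3 pots.py
```

```text
23.7333 [0.415  0.2889 0.2003] [-0.0008 -0.0013 -1.    ] [-0.9992 -0.0398  0.0008]
[182 169  30  29 688] c [534.2 252.5] 14.3 [161.  70. 198.] move mm [119.2 -36.3]
[388 191  29  29 649] c [331.2 265.7] 14.2 [  1. 216. 206.] move mm [-83.8 -23.2]
[304 212  28  28 619] c [414.3 289.6] 14.1 [34. 34. 35.] move mm [-0.7  0.8]
[207 281  26  16 314] c [514.7 364.8] 13.9 [33. 33. 34.] move mm [99.7 75.9]
[286 286  26  11 201] c [431.3 365.6] 13.3 [32. 32. 34.] move mm [16.3 76.8]
```

Pot A is right beneath, dark cap at (318,226) and 0.8 mm off; purple and turquoise are clear of the fingers.

>>> drive_tool:
  rows:
    - [63, -0.7, 0.8, -40, 0, 0, 0]
    - [63, 0, 0, -40, 0, 0, 0]
    - [63, 0, 0, -40, 0, 0, 0]
    - [63, 0, 0, -35, 0, 0, 0]
    - [63, 0, 0, -20, 0, 0, 0]

```text
time_s: 24.2
tcp_pos: [0.4136, 0.2872, 0.0226]
ee_rot: [[0.036, -0.999, -0.004], [-0.999, -0.036, -0.004], [0.004, 0.004, -1.0]]
wrist_force: [-0.6, 0.3, 0.8]
gripper_width: 0.627
gripper_force: 0.0
```

>>> drive_tool:
  rows:
    - [63, 0, 0, -15, 0, 0, 0]
    - [63, 0, 0, -8, 0, 0, 0]
    - [63, 0, 0, -5, 0, 0, 0]
    - [63, 0, 0, 0, 0, 0, 0]
    - [63, 0, 0, 0, 0, 0, 0]

```text
time_s: 24.62
tcp_pos: [0.4152, 0.2907, -0.0014]
ee_rot: [[0.039, -0.999, 0.001], [-0.999, -0.039, 0.001], [-0.001, -0.001, -1.0]]
wrist_force: [-0.1, 0.6, 0.3]
gripper_width: 0.632
gripper_force: 0.0
```

>>> drive_tool:
  rows:
    - [0, 0, 0, -2, 0, 0, 0]
    - [0, 0, 0, 0, 0, 0, 0]
    - [0, 0, 0, 0, 0, 0, 0]
    - [0, 0, 0, 0, 0, 0, 0]
    - [0, 0, 0, 0, 0, 0, 0]

```text
time_s: 25.03
tcp_pos: [0.4146, 0.2909, -0.0037]
ee_rot: [[0.04, -0.999, 0.001], [-0.999, -0.04, 0.001], [-0.001, -0.001, -1.0]]
wrist_force: [0.7, -0.4, 1.5]
gripper_width: 0.346
gripper_force: 30.0
```

>>> drive_tool:
  rows:
    - [0, 0, 0, 0, 0, 0, 0]
    - [0, 0, 0, 0, 0, 0, 0]

```text
time_s: 25.2
tcp_pos: [0.4146, 0.2908, -0.0038]
ee_rot: [[0.04, -0.999, 0.001], [-0.999, -0.04, 0.0], [-0.0, -0.001, -1.0]]
wrist_force: [0.1, 0.6, 1.9]
gripper_width: 0.344
gripper_force: 30.0
```

>>> drive_tool:
  rows:
    - [0, 0, 0, 10, 0, 0, 0]
    - [0, 0, 0, 25, 0, 0, 0]
    - [0, 0, 0, 30, 0, 0, 0]
    - [0, 0, 0, 35, 0, 0, 0]
    - [0, 10, -20, 15, 0, 0, 0]

```text
time_s: 25.62
tcp_pos: [0.4261, 0.2741, 0.1159]
ee_rot: [[0.045, -0.999, 0.006], [-0.999, -0.045, 0.006], [-0.006, -0.007, -1.0]]
wrist_force: [0.8, 0.9, -0.7]
gripper_width: 0.346
gripper_force: 30.0
```

>>> drive_tool:
  rows:
    - [0, 20, -35, 0, 0, 0, 0]
    - [0, 20, -35, 0, 0, 0, 0]
    - [0, 20, -35, 0, 0, 0, 0]
    - [0, 20, -35, 0, 0, 0, 0]
    - [0, 20, -35, 0, 0, 0, 0]

```text
time_s: 26.03
tcp_pos: [0.5248, 0.0939, 0.1116]
ee_rot: [[0.04, -0.999, 0.0], [-0.999, -0.04, 0.0], [-0.0, -0.0, -1.0]]
wrist_force: [0.5, 0.7, 0.1]
gripper_width: 0.349
gripper_force: 30.0
```

>>> drive_tool:
  rows:
    - [0, 15, -25, 0, 0, 0, 0]
    - [0, 5.7, -9.5, 0, 0, 0, 0]
    - [0, 0, 0, 0, 0, 0, 0]
    - [0, 0, 0, 0, 0, 0, 0]
    - [0, 0, 0, 0, 0, 0, 0]

```text
time_s: 26.45
tcp_pos: [0.5445, 0.0618, 0.111]
ee_rot: [[0.041, -0.999, -0.0], [-0.999, -0.041, 0.0], [-0.0, 0.0, -1.0]]
wrist_force: [0.6, 0.5, -0.9]
gripper_width: 0.346
gripper_force: 30.0
```

```bash
cat > hand.py <<'E'
from h import *
np.set_printoptions(precision=4,suppress=True)
s=sense();p=capture('wrist');C=cloud(p,s);T=s['tcp_pos'];Rm=s['ee_rot'];q=(C-T)@Rm
print(s['time_s'],T,s['gripper_width'],s['gripper_force'])
m=(abs(q[...,0])<.03)&(abs(q[...,1])<.014)&(q[...,2]>-.04)&(q[...,2]<.03)
h=q[m];print('pot pts',len(h),h.min(0),h.max(0))
for a in np.arange(-.036,.02,.004):
    k=h[(h[:,2]>=a)&(h[:,2]<a+.004)]
    if len(k)>5: print('toolz %.3f'%a,len(k),'x max',k[:,0].max(),'x min',k[:,0].min())
save(p,'h_%d.png'%(s['time_s']*100)); print('h_%d.png'%(s['time_s']*100))
E
python3 hand.py
```

```text
26.45 [0.5445 0.0618 0.111 ] 0.3458301586111943 29.965612067462644
pot pts 2392 [-0.013  -0.014  -0.0391] [ 0.018   0.014  -0.0046]
toolz -0.036 279 x max 0.01559545787607029 x min -0.012969712655472124
toolz -0.032 193 x max 0.015681856636137456 x min 0.004981228572839366
toolz -0.028 177 x max 0.015916258516576885 x min 0.004180986643141368
toolz -0.024 108 x max 0.016365059089883807 x min 0.004417144758705949
toolz -0.020 461 x max 0.017699191596674248 x min 0.00555671792572
toolz -0.016 140 x max 0.01801109575551058 x min 0.0099017661579543
toolz -0.012 112 x max 0.017935888035652246 x min 0.009901984271585245
toolz -0.008 69 x max 0.017793591042392806 x min 0.010336786995031284
h_2645.png
```

>>> drive_tool:
  rows:
    - [0, 0.8, 0.9, -15, 0, 0, 0]
    - [0, 0, 0, -25, 0, 0, 0]
    - [0, 0, 0, -20, 0, 0, 0]
    - [0, 0, 0, -12, 0, 0, 0]
    - [0, 0, 0, 0, 0, 0, 0]

```text
time_s: 26.92
tcp_pos: [0.5432, 0.0626, 0.0362]
ee_rot: [[0.042, -0.999, -0.006], [-0.999, -0.042, -0.002], [0.002, 0.006, -1.0]]
wrist_force: [-0.0, 0.3, 0.4]
gripper_width: 0.344
gripper_force: 30.0
```

>>> drive_tool:
  rows:
    - [0, 0, 0, -6, 0, 0, 0]
    - [0, 0, 0, -4, 0, 0, 0]
    - [0, 0, 0, -3.5, 0, 0, 0]
    - [0, 0, 0, 0, 0, 0, 0]
    - [0, 0, 0, 0, 0, 0, 0]

```text
time_s: 27.33
tcp_pos: [0.5462, 0.0621, 0.0257]
ee_rot: [[0.04, -0.999, 0.001], [-0.999, -0.04, 0.0], [-0.0, -0.001, -1.0]]
wrist_force: [0.4, -1.7, -1.1]
gripper_width: 0.344
gripper_force: 30.0
```

>>> drive_tool:
  rows:
    - [50, 0, 0, 0, 0, 0, 0]
    - [50, 0, 0, 0, 0, 0, 0]
    - [50, 0, 0, 0, 0, 0, 0]
    - [50, 0, 0, 0, 0, 0, 0]
    - [50, 0, 0, 10, 0, 0, 0]

```text
time_s: 27.75
tcp_pos: [0.5445, 0.0614, 0.0341]
ee_rot: [[0.039, -0.999, -0.004], [-0.999, -0.039, -0.001], [0.001, 0.004, -1.0]]
wrist_force: [0.3, -0.5, -0.1]
gripper_width: 0.495
gripper_force: 0.0
```

>>> drive_tool:
  rows:
    - [50, 0, 0, 25, 0, 0, 0]
    - [50, 0, 0, 40, 0, 0, 0]
    - [50, 0, 0, 40, 0, 0, 0]
    - [63, 0, 30, 30, 0, 0, 0]
    - [63, -11, 35, 0, 0, 0, 0]

```text
time_s: 28.17
tcp_pos: [0.5404, 0.1273, 0.1785]
ee_rot: [[0.038, -0.999, 0.016], [-0.999, -0.037, 0.005], [-0.005, -0.016, -1.0]]
wrist_force: [1.9, 1.0, 0.4]
gripper_width: 0.574
gripper_force: 0.0
```

>>> drive_tool:
  rows:
    - [63, -15, 40, 0, 0, 0, 0]
    - [63, -15, 40, 0, 0, 0, 0]
    - [63, -15, 40, 0, 0, 0, 0]
    - [63, -15, 40, 0, 0, 0, 0]
    - [63, -15, 40, 0, 0, 0, 0]

```text
time_s: 28.58
tcp_pos: [0.4608, 0.3231, 0.171]
ee_rot: [[0.04, -0.999, 0.001], [-0.999, -0.04, 0.001], [-0.001, -0.001, -1.0]]
wrist_force: [1.1, 0.3, 0.3]
gripper_width: 0.627
gripper_force: 0.0
```

>>> drive_tool:
  rows:
    - [63, -15, 25, 0, 0, 0, 0]
    - [63, -15, 15, 0, 0, 0, 0]
    - [63, 0, 0, 0, 0, 0, 0]
    - [63, 0, 0, 0, 0, 0, 0]
    - [63, 0, 0, 0, 0, 0, 0]

```text
time_s: 29.0
tcp_pos: [0.432, 0.3611, 0.1703]
ee_rot: [[0.04, -0.999, 0.0], [-0.999, -0.04, 0.0], [-0.0, -0.0, -1.0]]
wrist_force: [0.1, -0.4, -0.1]
gripper_width: 0.627
gripper_force: 0.0
```

```bash
python3 pots.py; python3 - <<'E'
from h import *
p=capture('side');C=cloud(p);x,y,z=C[...,0],C[...,1],C[...,2]
k,L,st,ce=cv2.connectedComponentsWithStats(((x>.51)&(x<.59)&(y>-.14)&(y<.1)&(z>.059)&(z<.0655)).astype('uint8'))
for i in range(1,k):
    if st[i,4]>25: print('cap in pocket',st[i],C[L==i].mean(0).round(4),np.round(cv2.minEnclosingCircle((C[L==i][:,:2]*1000).astype('float32'))[0],1))
E
```

```text
29.0 [0.432  0.3611 0.1703] [ 0.0003  0.0002 -1.    ] [-0.9992 -0.0399 -0.0003]
[184  82  35  36 970] c [534.4 252.5] 14.4 [145.  65. 178.] move mm [ 102.4 -108.6]
[422 109  34  35 920] c [331.3 265.9] 14.3 [  1. 215. 205.] move mm [-100.6  -95.2]
[213 218  31  31 737] c [513.9 366.9] 14.2 [34. 33. 35.] move mm [82.   5.8]
[303 225  30  30 709] c [431.3 370.2] 14.1 [34. 34. 35.] move mm [-0.7  9.1]
```

>>> drive_tool:
  rows:
    - [63, -0.7, 9.1, -35, 0, 0, 0]
    - [63, 0, 0, -40, 0, 0, 0]
    - [63, 0, 0, -40, 0, 0, 0]
    - [63, 0, 0, -30, 0, 0, 0]
    - [63, 0, 0, -15, 0, 0, 0]

```text
time_s: 29.52
tcp_pos: [0.4301, 0.3672, 0.0058]
ee_rot: [[0.037, -0.999, -0.004], [-0.999, -0.037, -0.005], [0.005, 0.005, -1.0]]
wrist_force: [0.6, 0.1, -0.7]
gripper_width: 0.635
gripper_force: 0.0
```

>>> drive_tool:
  rows:
    - [63, 0, 0, -8, 0, 0, 0]
    - [63, 0, 0, -6, 0, 0, 0]
    - [63, 0, 0, 0, 0, 0, 0]
    - [63, 0, 0, 0, 0, 0, 0]

```text
time_s: 29.85
tcp_pos: [0.432, 0.371, -0.0032]
ee_rot: [[0.04, -0.999, 0.001], [-0.999, -0.04, 0.002], [-0.001, -0.001, -1.0]]
wrist_force: [0.1, -0.6, -0.6]
gripper_width: 0.631
gripper_force: 0.0
```

>>> drive_tool:
  rows:
    - [0, 0, 0, 0, 0, 0, 0]
    - [0, 0, 0, 0, 0, 0, 0]
    - [0, 0, 0, 0, 0, 0, 0]
    - [0, 0, 0, 0, 0, 0, 0]
    - [0, 0, 0, 0, 0, 0, 0]

```text
time_s: 30.27
tcp_pos: [0.4311, 0.3709, -0.0037]
ee_rot: [[0.04, -0.999, 0.0], [-0.999, -0.04, 0.001], [-0.001, -0.0, -1.0]]
wrist_force: [-0.6, 0.4, 3.4]
gripper_width: 0.342
gripper_force: 30.1
```

>>> drive_tool:
  rows:
    - [0, 0, 0, 0, 0, 0, 0]
    - [0, 0, 0, 0, 0, 0, 0]

```text
time_s: 30.43
tcp_pos: [0.4311, 0.3709, -0.0037]
ee_rot: [[0.04, -0.999, 0.0], [-0.999, -0.04, 0.0], [-0.0, -0.0, -1.0]]
wrist_force: [-1.1, -0.2, 3.7]
gripper_width: 0.34
gripper_force: 30.0
```

>>> drive_tool:
  rows:
    - [0, 0, 0, 10, 0, 0, 0]
    - [0, 0, 0, 25, 0, 0, 0]
    - [0, 0, 0, 35, 0, 0, 0]
    - [0, 0, 0, 35, 0, 0, 0]
    - [0, 10, -30, 10, 0, 0, 0]

```text
time_s: 30.85
tcp_pos: [0.4438, 0.3465, 0.1172]
ee_rot: [[0.046, -0.999, 0.01], [-0.999, -0.046, 0.009], [-0.009, -0.01, -1.0]]
wrist_force: [1.1, 0.2, 0.0]
gripper_width: 0.341
gripper_force: 30.0
```

>>> drive_tool:
  rows:
    - [0, 12, -37, 0, 0, 0, 0]
    - [0, 12, -37, 0, 0, 0, 0]
    - [0, 12, -37, 0, 0, 0, 0]
    - [0, 12, -37, 0, 0, 0, 0]
    - [0, 12, -37, 0, 0, 0, 0]

```text
time_s: 31.27
tcp_pos: [0.5012, 0.1538, 0.1115]
ee_rot: [[0.04, -0.999, 0.001], [-0.999, -0.04, 0.0], [-0.0, -0.001, -1.0]]
wrist_force: [0.5, -0.5, -0.3]
gripper_width: 0.337
gripper_force: 30.0
```

>>> drive_tool:
  rows:
    - [0, 12, -37, 0, 0, 0, 0]
    - [0, 12, -37, 0, 0, 0, 0]
    - [0, 12, -37, 0, 0, 0, 0]
    - [0, 11, -30, 0, 0, 0, 0]
    - [0, 0, -9.5, 0, 0, 0, 0]

```text
time_s: 31.68
tcp_pos: [0.5493, 0.0015, 0.1111]
ee_rot: [[0.036, -0.999, 0.001], [-0.999, -0.036, -0.001], [0.001, -0.001, -1.0]]
wrist_force: [-0.4, 0.8, -0.8]
gripper_width: 0.34
gripper_force: 30.0
```

>>> drive_tool:
  rows:
    - [0, 0, 0, 0, 0, 0, 0]
    - [0, 0, 0, 0, 0, 0, 0]
    - [0, 0, 0, 0, 0, 0, 0]

```text
time_s: 31.93
tcp_pos: [0.5478, 0.0059, 0.1109]
ee_rot: [[0.041, -0.999, -0.0], [-0.999, -0.041, 0.0], [-0.0, 0.0, -1.0]]
wrist_force: [-0.1, -1.0, -0.2]
gripper_width: 0.337
gripper_force: 30.0
```

```bash
python3 hand.py
```

```text
31.9333 [0.5478 0.0059 0.1109] 0.3370553991424042 29.99451942363521
pot pts 2378 [-0.013  -0.0139 -0.0391] [ 0.0176  0.014  -0.0043]
toolz -0.036 290 x max 0.015141198624303664 x min -0.013011379530890347
toolz -0.032 180 x max 0.015317100833980217 x min 0.005307328087573711
toolz -0.028 184 x max 0.015652932382214366 x min 0.004212040822120694
toolz -0.024 102 x max 0.015997609243031567 x min 0.0051201475103809175
toolz -0.020 474 x max 0.017440909021325102 x min 0.004571445529307143
toolz -0.016 128 x max 0.01754875322962046 x min 0.009664719077143566
toolz -0.012 117 x max 0.01746207855565365 x min 0.00951231635684617
toolz -0.008 72 x max 0.01762211283565632 x min 0.009435156199854473
h_3193.png
```

>>> drive_tool:
  rows:
    - [0, 0, 0.5, -15, 0, 0, 0]
    - [0, 0, 0, -25, 0, 0, 0]
    - [0, 0, 0, -20, 0, 0, 0]
    - [0, 0, 0, -12, 0, 0, 0]
    - [0, 0, 0, 0, 0, 0, 0]

```text
time_s: 32.4
tcp_pos: [0.5457, 0.0065, 0.0362]
ee_rot: [[0.042, -0.999, -0.006], [-0.999, -0.042, -0.001], [0.001, 0.006, -1.0]]
wrist_force: [-0.7, -0.6, -1.2]
gripper_width: 0.341
gripper_force: 30.0
```

>>> drive_tool:
  rows:
    - [0, 0, 0, -6, 0, 0, 0]
    - [0, 0, 0, -4, 0, 0, 0]
    - [0, 0, 0, -3.5, 0, 0, 0]
    - [0, 0, 0, 0, 0, 0, 0]
    - [0, 0, 0, 0, 0, 0, 0]

```text
time_s: 32.82
tcp_pos: [0.5484, 0.0058, 0.0257]
ee_rot: [[0.04, -0.999, 0.001], [-0.999, -0.04, 0.0], [-0.0, -0.001, -1.0]]
wrist_force: [-1.4, 0.3, -0.6]
gripper_width: 0.335
gripper_force: 30.0
```

>>> drive_tool:
  rows:
    - [50, 0, 0, 0, 0, 0, 0]
    - [50, 0, 0, 0, 0, 0, 0]
    - [50, 0, 0, 0, 0, 0, 0]
    - [50, 0, 0, 0, 0, 0, 0]
    - [50, 0, 0, 10, 0, 0, 0]

```text
time_s: 33.23
tcp_pos: [0.5466, 0.0052, 0.034]
ee_rot: [[0.039, -0.999, -0.004], [-0.999, -0.039, -0.001], [0.001, 0.004, -1.0]]
wrist_force: [0.0, -0.6, -0.1]
gripper_width: 0.494
gripper_force: 0.0
```

>>> drive_tool:
  rows:
    - [50, 0, 0, 25, 0, 0, 0]
    - [50, 0, 0, 40, 0, 0, 0]
    - [50, 0, 0, 40, 0, 0, 0]
    - [63, 0, 30, 30, 0, 0, 0]
    - [63, -1, 40, 0, 0, 0, 0]

```text
time_s: 33.65
tcp_pos: [0.5515, 0.0748, 0.1786]
ee_rot: [[0.037, -0.999, 0.015], [-0.999, -0.037, 0.004], [-0.003, -0.015, -1.0]]
wrist_force: [0.9, 0.4, -0.6]
gripper_width: 0.575
gripper_force: 0.0
```

>>> drive_tool:
  rows:
    - [63, -4, 40, 0, 0, 0, 0]
    - [63, -5, 40, 0, 0, 0, 0]
    - [63, -5, 40, 0, 0, 0, 0]
    - [63, -5, 40, 0, 0, 0, 0]
    - [63, -5, 40, 0, 0, 0, 0]

```text
time_s: 34.07
tcp_pos: [0.5225, 0.2769, 0.171]
ee_rot: [[0.04, -0.999, 0.001], [-0.999, -0.04, 0.001], [-0.001, -0.001, -1.0]]
wrist_force: [0.5, -0.1, -0.8]
gripper_width: 0.626
gripper_force: 0.0
```

>>> drive_tool:
  rows:
    - [63, -5, 40, 0, 0, 0, 0]
    - [63, -4, 40, 0, 0, 0, 0]
    - [63, 0, 11, 0, 0, 0, 0]
    - [63, 0, 0, 0, 0, 0, 0]
    - [63, 0, 0, 0, 0, 0, 0]

```text
time_s: 34.48
tcp_pos: [0.5137, 0.3661, 0.1699]
ee_rot: [[0.041, -0.999, -0.0], [-0.999, -0.041, -0.001], [0.001, 0.0, -1.0]]
wrist_force: [-0.4, 0.2, -0.1]
gripper_width: 0.633
gripper_force: 0.0
```

```bash
python3 pots.py
```

```text
34.4833 [0.5137 0.3661 0.1699] [-0.0004 -0.0005 -1.    ] [-0.9992 -0.041   0.0005]
[282  80  33  36 945] c [534.4 252.6] 14.1 [224. 106. 245.] move mm [  20.7 -113.5]
[517 108  36  34 944] c [331.5 265.4] 14.6 [  1. 248. 244.] move mm [-182.2 -100.7]
[302 217  30  30 721] c [514.3 367.2] 14.3 [51. 50. 52.] move mm [0.6 1. ]
```

```bash
python3 - <<'E'
from h import *
for n in ('side','scene'):
    p=capture(n);C=cloud(p).reshape(-1,3)
    m=(C[:,0]>.58)&(C[:,0]<.72)&(C[:,1]>.28)&(C[:,1]<.46)&(C[:,2]>.015)&(C[:,2]<.11);q=C[m]
    print(n,m.sum(),np.percentile(q,[.5,2,98,99.5],axis=0).round(3))
E
```

```text
side 2200 [[0.64  0.33  0.015]
 [0.642 0.334 0.017]
 [0.701 0.413 0.095]
 [0.705 0.415 0.098]]
scene 861 [[0.637 0.319 0.016]
 [0.641 0.322 0.017]
 [0.709 0.39  0.093]
 [0.713 0.396 0.096]]
```

Flask edge is at x = 0.64 and the gripper body reaches about 0.61, so it is clear.

>>> drive_tool:
  rows:
    - [63, 0.6, 1, -35, 0, 0, 0]
    - [63, 0, 0, -40, 0, 0, 0]
    - [63, 0, 0, -40, 0, 0, 0]
    - [63, 0, 0, -30, 0, 0, 0]
    - [63, 0, 0, -15, 0, 0, 0]

```text
time_s: 35.05
tcp_pos: [0.513, 0.3632, 0.0057]
ee_rot: [[0.037, -0.999, -0.005], [-0.999, -0.037, -0.005], [0.005, 0.006, -1.0]]
wrist_force: [-0.1, -1.1, 0.1]
gripper_width: 0.631
gripper_force: 0.0
```

>>> drive_tool:
  rows:
    - [63, 0, 0, -8, 0, 0, 0]
    - [63, 0, 0, -5.6, 0, 0, 0]
    - [63, 0, 0, 0, 0, 0, 0]
    - [63, 0, 0, 0, 0, 0, 0]

```text
time_s: 35.38
tcp_pos: [0.5156, 0.3673, -0.0024]
ee_rot: [[0.04, -0.999, 0.002], [-0.999, -0.04, 0.002], [-0.002, -0.002, -1.0]]
wrist_force: [-0.4, -0.2, 0.4]
gripper_width: 0.632
gripper_force: 0.0
```

>>> drive_tool:
  rows:
    - [0, 0, 0, 0, 0, 0, 0]
    - [0, 0, 0, 0, 0, 0, 0]
    - [0, 0, 0, 0, 0, 0, 0]
    - [0, 0, 0, 0, 0, 0, 0]
    - [0, 0, 0, 0, 0, 0, 0]

```text
time_s: 35.8
tcp_pos: [0.5147, 0.3673, -0.0033]
ee_rot: [[0.04, -0.999, 0.0], [-0.999, -0.04, 0.001], [-0.001, -0.0, -1.0]]
wrist_force: [-0.9, 0.8, 3.3]
gripper_width: 0.341
gripper_force: 30.1
```

>>> drive_tool:
  rows:
    - [0, 0, 0, 0, 0, 0, 0]
    - [0, 0, 0, 0, 0, 0, 0]

```text
time_s: 35.97
tcp_pos: [0.5147, 0.3673, -0.0033]
ee_rot: [[0.04, -0.999, 0.0], [-0.999, -0.04, 0.0], [-0.0, -0.0, -1.0]]
wrist_force: [-2.0, -0.6, 4.5]
gripper_width: 0.342
gripper_force: 30.0
```

>>> drive_tool:
  rows:
    - [0, 0, 0, 10, 0, 0, 0]
    - [0, 0, 0, 25, 0, 0, 0]
    - [0, 0, 0, 35, 0, 0, 0]
    - [0, 0, 0, 35, 0, 0, 0]
    - [0, 3, -30, 20, 0, 0, 0]

```text
time_s: 36.38
tcp_pos: [0.5199, 0.3418, 0.1259]
ee_rot: [[0.045, -0.999, 0.007], [-0.999, -0.045, 0.006], [-0.005, -0.008, -1.0]]
wrist_force: [1.3, 0.3, -0.7]
gripper_width: 0.338
gripper_force: 30.0
```

>>> drive_tool:
  rows:
    - [0, 3, -38, 0, 0, 0, 0]
    - [0, 3, -38, 0, 0, 0, 0]
    - [0, 3, -38, 0, 0, 0, 0]
    - [0, 3, -38, 0, 0, 0, 0]
    - [0, 3, -38, 0, 0, 0, 0]

```text
time_s: 36.8
tcp_pos: [0.5325, 0.1453, 0.1218]
ee_rot: [[0.04, -0.999, 0.001], [-0.999, -0.04, 0.0], [-0.0, -0.001, -1.0]]
wrist_force: [1.1, 0.1, -1.3]
gripper_width: 0.34
gripper_force: 30.0
```

>>> drive_tool:
  rows:
    - [0, 3, -38, 0, 0, 0, 0]
    - [0, 3, -38, 0, 0, 0, 0]
    - [0, 3, -38, 0, 0, 0, 0]
    - [0, 3, -38, 0, 0, 0, 0]
    - [0, 3, -38, 0, 0, 0, 0]

```text
time_s: 37.22
tcp_pos: [0.5475, -0.0448, 0.1218]
ee_rot: [[0.04, -0.999, 0.001], [-0.999, -0.04, 0.0], [-0.0, -0.001, -1.0]]
wrist_force: [0.9, -0.2, 0.6]
gripper_width: 0.345
gripper_force: 30.0
```

>>> drive_tool:
  rows:
    - [0, 3, -38, 0, 0, 0, 0]
    - [0, 2, -25.5, 0, 0, 0, 0]
    - [0, 0, 0, 0, 0, 0, 0]
    - [0, 0, 0, 0, 0, 0, 0]
    - [0, 0, 0, 0, 0, 0, 0]

```text
time_s: 37.63
tcp_pos: [0.5525, -0.1064, 0.1213]
ee_rot: [[0.04, -0.999, 0.0], [-0.999, -0.04, 0.0], [-0.0, -0.0, -1.0]]
wrist_force: [-0.8, -0.2, -1.1]
gripper_width: 0.339
gripper_force: 30.0
```

```bash
python3 hand.py
```

```text
37.6333 [ 0.5525 -0.1064  0.1213] 0.3389562257850167 29.994288584930473
pot pts 2351 [-0.013  -0.0139 -0.0384] [ 0.0174  0.014  -0.0037]
toolz -0.036 392 x max 0.014984839565892378 x min -0.012993536636433827
toolz -0.032 189 x max 0.015180128055164666 x min 0.004908689681204695
toolz -0.028 172 x max 0.01527656647932871 x min 0.003961950441015812
toolz -0.024 80 x max 0.01535313107867162 x min 0.0052522423861140165
toolz -0.020 493 x max 0.01718801150215296 x min 0.004217480847047761
toolz -0.016 141 x max 0.01725231985640548 x min 0.009201545271088194
toolz -0.012 115 x max 0.017357766864262932 x min 0.00947273098065363
toolz -0.008 72 x max 0.017144304157468194 x min 0.009558303134920192
h_3763.png
```

>>> drive_tool:
  rows:
    - [0, 0.2, 0.6, -20, 0, 0, 0]
    - [0, 0, 0, -30, 0, 0, 0]
    - [0, 0, 0, -22, 0, 0, 0]
    - [0, 0, 0, -10, 0, 0, 0]
    - [0, 0, 0, 0, 0, 0, 0]

```text
time_s: 38.1
tcp_pos: [0.5512, -0.1048, 0.0369]
ee_rot: [[0.042, -0.999, -0.005], [-0.999, -0.042, -0.0], [0.0, 0.005, -1.0]]
wrist_force: [-0.4, 0.1, 0.3]
gripper_width: 0.34
gripper_force: 30.0
```

>>> drive_tool:
  rows:
    - [0, 0, 0, -6, 0, 0, 0]
    - [0, 0, 0, -4, 0, 0, 0]
    - [0, 0, 0, -3, 0, 0, 0]
    - [0, 0, 0, 0, 0, 0, 0]
    - [0, 0, 0, 0, 0, 0, 0]

```text
time_s: 38.52
tcp_pos: [0.5533, -0.1058, 0.0267]
ee_rot: [[0.04, -0.999, 0.001], [-0.999, -0.04, 0.0], [0.0, -0.001, -1.0]]
wrist_force: [-0.3, -0.0, -0.1]
gripper_width: 0.339
gripper_force: 30.0
```

>>> drive_tool:
  rows:
    - [50, 0, 0, 0, 0, 0, 0]
    - [50, 0, 0, 0, 0, 0, 0]
    - [50, 0, 0, 0, 0, 0, 0]
    - [50, 0, 0, 0, 0, 0, 0]
    - [50, 0, 0, 10, 0, 0, 0]

```text
time_s: 38.93
tcp_pos: [0.5513, -0.1059, 0.0349]
ee_rot: [[0.039, -0.999, -0.004], [-0.999, -0.039, 0.0], [-0.0, 0.004, -1.0]]
wrist_force: [-0.3, -0.5, 0.0]
gripper_width: 0.491
gripper_force: 0.0
```

>>> drive_tool:
  rows:
    - [50, 0, 0, 25, 0, 0, 0]
    - [50, 0, 0, 40, 0, 0, 0]
    - [50, 0, 0, 40, 0, 0, 0]
    - [60, -10, 35, 40, 0, 0, 0]
    - [60, -10, 40, 40, 0, 0, 0]

```text
time_s: 39.35
tcp_pos: [0.5382, -0.0503, 0.2043]
ee_rot: [[0.037, -0.999, 0.003], [-0.999, -0.037, 0.0], [0.0, -0.003, -1.0]]
wrist_force: [0.6, 0.8, -0.2]
gripper_width: 0.565
gripper_force: 0.0
```

>>> drive_tool:
  rows:
    - [60, 0, 40, 40, 0, 0, 0]
    - [60, 0, 40, 20, 0, 0, 0]
    - [60, 0, 0, 0, 0, 0, 0]
    - [60, 0, 0, 0, 0, 0, 0]
    - [60, 0, 0, 0, 0, 0, 0]

```text
time_s: 39.77
tcp_pos: [0.5373, 0.0169, 0.2491]
ee_rot: [[0.04, -0.999, -0.001], [-0.999, -0.04, 0.0], [-0.0, 0.001, -1.0]]
wrist_force: [-0.2, 0.6, -0.1]
gripper_width: 0.6
gripper_force: 0.0
```

```bash
python3 - <<'E'
from h import *
np.set_printoptions(precision=4,suppress=True)
s=sense();p=capture('wrist');C=cloud(p,s);x,y,z=C[...,0],C[...,1],C[...,2];print(s['tcp_pos'])
k,L,st,ce=cv2.connectedComponentsWithStats(((x>.515)&(x<.59)&(y>-.14)&(y<.1)&(z>.058)&(z<.0665)&(p['frame'].max(-1)<90)).astype('uint8'))
for i in range(1,k):
    if st[i,4]>40: c,r=cv2.minEnclosingCircle((C[L==i][:,:2]*1000).astype('float32'));print('cap',st[i],np.round(c,1),round(r,1),C[L==i][:,2].mean())
save(p,'all.png')
E
python3 grip.py | head -8
```

```text
[0.5373 0.0169 0.2491]
cap [293  78  28  31 689] [ 552.7 -108.4] 13.9 0.06231839923590672
cap [295 196  25  26 524] [548.4   4.6] 13.7 0.06236179558426733
cap [294 248  26  24 479] [546.7  60.4] 13.8 0.06224071004059332
[0.5372 0.0163 0.2485] [[ 0.0395 -0.9992 -0.0017]
 [-0.9992 -0.0395 -0.0003]
 [ 0.0003  0.0017 -1.    ]] 0.6024706793443421
grip [ 357  132   30   39 1108] [ 0.4907 -0.0565  0.1012] ((490.2115783691406, -56.43745422363281), (26.21272850036621, 33.1543083190918), 2.3803229331970215)
grip [389 137   6  30 150] [ 0.4724 -0.0569  0.0984] ((472.3646545410156, -56.801918029785156), (4.841012001037598, 25.476158142089844), 4.789815425872803)
z58 [ 404   41   22  256 1610] [ 0.4389 -0.0421  0.0577] ((437.7818603515625, -30.934799194335938), (6.846519947052002, 258.2698669433594), 2.523913860321045)
z58 [298  81  23  29 124] [ 0.5468 -0.1056  0.0606] ((547.5292358398438, -105.6562728881836), (27.47903823852539, 16.410146713256836), 64.77251434326172)
z58 [296 196  23  10  56] [ 0.5476 -0.0059  0.0598] ((547.8502807617188, -5.361266136169434), (7.10368537902832, 23.37943458557129), 83.89534759521484)
```

View pics/all.png

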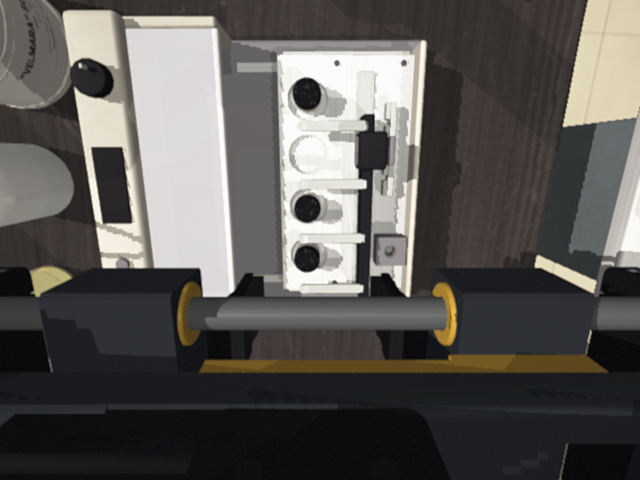

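All three pots are seated: caps at (307,94), (307,209) and (306,258), grip at (371,151). Next I squeeze and slide the keeper back.

>>> drive_tool:
  rows:
    - [60, -16, -25, -10, 0, 0, 0]
    - [60, -16, -25, -20, 0, 0, 0]
    - [60, -15.8, -23, -30, 0, 0, 0]
    - [60, 0, 0, -25, 0, 0, 0]
    - [60, 0, 0, 0, 0, 0, 0]

```text
time_s: 40.28
tcp_pos: [0.4848, -0.0585, 0.1587]
ee_rot: [[0.035, -0.999, -0.013], [-0.999, -0.035, -0.001], [0.0, 0.013, -1.0]]
wrist_force: [-0.2, -0.2, -0.2]
gripper_width: 0.604
gripper_force: 0.0
```

>>> drive_tool:
  rows:
    - [60, 0, 0, 0, 0, 0, 0]
    - [60, 0, 0, 0, 0, 0, 0]

```text
time_s: 40.45
tcp_pos: [0.4915, -0.0565, 0.1652]
ee_rot: [[0.04, -0.999, 0.002], [-0.999, -0.04, -0.001], [0.001, -0.002, -1.0]]
wrist_force: [-0.0, 1.6, 0.4]
gripper_width: 0.599
gripper_force: 0.0
```

>>> drive_tool:
  rows:
    - [60, 0, 0, -30, 0, 0, 0]
    - [60, 0, 0, -30, 0, 0, 0]
    - [60, 0, 0, -20, 0, 0, 0]
    - [60, 0, 0, -12, 0, 0, 0]
    - [60, 0, 0, -7, 0, 0, 0]

```text
time_s: 40.87
tcp_pos: [0.4912, -0.0556, 0.0648]
ee_rot: [[0.041, -0.999, 0.0], [-0.999, -0.041, -0.0], [0.0, -0.0, -1.0]]
wrist_force: [0.1, -0.1, 0.3]
gripper_width: 0.601
gripper_force: 0.0
```

>>> drive_tool:
  rows:
    - [60, 0, 0, 0, 0, 0, 0]
    - [60, 0, 0, 0, 0, 0, 0]
    - [60, 0, 0, 0, 0, 0, 0]

```text
time_s: 41.12
tcp_pos: [0.4917, -0.0558, 0.0665]
ee_rot: [[0.041, -0.999, 0.003], [-0.999, -0.041, 0.0], [-0.0, -0.003, -1.0]]
wrist_force: [-0.0, -1.2, 0.1]
gripper_width: 0.596
gripper_force: 0.0
```

>>> drive_tool:
  rows:
    - [60, -2, -0.5, -4.5, 0, 0, 0]
    - [60, 0, 0, 0, 0, 0, 0]
    - [60, 0, 0, 0, 0, 0, 0]
    - [60, 0, 0, 0, 0, 0, 0]

```text
time_s: 41.45
tcp_pos: [0.4883, -0.0567, 0.0609]
ee_rot: [[0.04, -0.999, 0.001], [-0.999, -0.04, 0.0], [-0.0, -0.001, -1.0]]
wrist_force: [0.3, 0.1, 0.2]
gripper_width: 0.6
gripper_force: 0.0
```

>>> drive_tool:
  rows:
    - [0, 0, 0, 0, 0, 0, 0]
    - [0, 0, 0, 0, 0, 0, 0]
    - [0, 0, 0, 0, 0, 0, 0]
    - [0, 0, 0, 0, 0, 0, 0]
    - [0, 0, 0, 0, 0, 0, 0]

```text
time_s: 41.87
tcp_pos: [0.4893, -0.0565, 0.0607]
ee_rot: [[0.041, -0.999, 0.003], [-0.999, -0.041, 0.0], [-0.0, -0.003, -1.0]]
wrist_force: [5.2, -1.5, -5.4]
gripper_width: 0.312
gripper_force: 20.6
```

>>> drive_tool:
  rows:
    - [0, 0, 0, 0, 0, 0, 0]
    - [0, 0, 0, 0, 0, 0, 0]
    - [0, 0, 0, 0, 0, 0, 0]

```text
time_s: 42.12
tcp_pos: [0.4893, -0.0565, 0.0607]
ee_rot: [[0.041, -0.999, 0.002], [-0.999, -0.041, -0.0], [0.0, -0.002, -1.0]]
wrist_force: [6.3, -0.9, -3.6]
gripper_width: 0.308
gripper_force: 30.0
```

>>> drive_tool:
  rows:
    - [0, 0.5, -5, 0, 0, 0, 0]
    - [0, 0.3, -7, 0, 0, 0, 0]
    - [0, 0.3, -7, 0, 0, 0, 0]
    - [0, 0.3, -6, 0, 0, 0, 0]
    - [0, 0.1, -3.7, 0, 0, 0, 0]

```text
time_s: 42.53
tcp_pos: [0.4906, -0.0858, 0.0607]
ee_rot: [[0.04, -0.999, 0.002], [-0.999, -0.04, 0.0], [-0.0, -0.002, -1.0]]
wrist_force: [5.0, 1.5, -2.4]
gripper_width: 0.307
gripper_force: 30.0
```

>>> drive_tool:
  rows:
    - [0, 0, 0, 0, 0, 0, 0]
    - [0, 0, 0, 0, 0, 0, 0]
    - [0, 0, 0, 0, 0, 0, 0]

```text
time_s: 42.78
tcp_pos: [0.4906, -0.0858, 0.0607]
ee_rot: [[0.04, -0.999, 0.002], [-0.999, -0.04, -0.0], [0.0, -0.002, -1.0]]
wrist_force: [5.5, -1.6, -3.7]
gripper_width: 0.308
gripper_force: 30.0
```

>>> drive_tool:
  rows:
    - [60, 0, 0, 0, 0, 0, 0]
    - [60, 0, 0, 0, 0, 0, 0]
    - [60, 0, 0, 0, 0, 0, 0]
    - [60, 0, 0, 0, 0, 0, 0]
    - [60, 0, 0, 0, 0, 0, 0]

```text
time_s: 43.2
tcp_pos: [0.4893, -0.0855, 0.0606]
ee_rot: [[0.039, -0.999, -0.0], [-0.999, -0.039, 0.0], [-0.0, 0.0, -1.0]]
wrist_force: [0.2, -0.5, 0.3]
gripper_width: 0.566
gripper_force: 0.0
```

>>> drive_tool:
  rows:
    - [60, 0, 0, 15, 0, 0, 0]
    - [60, 0, 0, 30, 0, 0, 0]
    - [60, 0, 0, 40, 0, 0, 0]
    - [60, 0, 0, 35, 0, 0, 0]
    - [60, 0, 0, 0, 0, 0, 0]

```text
time_s: 43.62
tcp_pos: [0.4944, -0.0855, 0.1883]
ee_rot: [[0.042, -0.999, 0.015], [-0.999, -0.042, -0.0], [0.001, -0.015, -1.0]]
wrist_force: [1.2, -0.3, 0.5]
gripper_width: 0.599
gripper_force: 0.0
```

>>> drive_tool:
  rows:
    - [60, 0, 0, 0, 0, 0, 0]
    - [60, 0, 0, 0, 0, 0, 0]

```text
time_s: 43.78
tcp_pos: [0.4889, -0.0852, 0.1802]
ee_rot: [[0.039, -0.999, -0.001], [-0.999, -0.039, 0.001], [-0.001, 0.001, -1.0]]
wrist_force: [-0.5, 0.4, -0.6]
gripper_width: 0.601
gripper_force: 0.0
```

```bash
python3 grip.py
```

```text
[ 0.4889 -0.0852  0.1802] [[ 0.0395 -0.9992 -0.0007]
 [-0.9992 -0.0395  0.0006]
 [-0.0006  0.0007 -1.    ]] 0.6009148454217205
grip [ 297  223   34   44 1449] [ 0.4915 -0.0865  0.1013] ((491.6854553222656, -86.06986999511719), (25.485979080200195, 33.14735794067383), 2.8662402629852295)
grip [334 228   7  34 199] [ 0.4734 -0.0862  0.0984] ((473.5484924316406, -86.47724914550781), (4.6608076095581055, 26.118967056274414), 3.2219669818878174)
z58 [367 148  13 149 970] [ 0.4411 -0.1033  0.0578] ((440.2360534667969, -94.32343292236328), (6.3948774337768555, 131.5205841064453), 2.5754692554473877)
z58 [234 188  27  15 107] [ 0.547  -0.1188  0.0595] ((548.602783203125, -118.51834106445312), (8.321623802185059, 22.872028350830078), 75.49930572509766)
z58 [365 331   8  29 193] [0.4356 0.0203 0.0579] ((435.2608947753906, 20.667686462402344), (6.129478931427002, 31.605974197387695), 2.2944586277008057)
z58 [330 353  33   7 202] [0.4562 0.0337 0.0572] ((456.0545654296875, 34.11836242675781), (30.90654945373535, 5.354767799377441), 2.4719645977020264)
fingers [ 232  195   90   23 1229] [ 0.5191 
[... 385 characters left out ...]
406, 30.045747756958008), 1.8691984415054321)
pocketfloor [243 182  28  21  72] [ 0.5423 -0.1184  0.0289] ((544.3934326171875, -119.15411376953125), (7.917325973510742, 30.10196304321289), 54.33595275878906)
pocketfloor [242 215  26  10 103] [ 0.5467 -0.0905  0.029 ] ((547.4569702148438, -90.27729034423828), (23.982624053955078, 5.726556301116943), 21.46152114868164)
pocketfloor [243 242  30  25 650] [ 0.5469 -0.0555  0.0287] ((545.7410278320312, -56.61883544921875), (28.747493743896484, 24.65637969970703), 0.8550990223884583)
pocketfloor [252 348  24  12  66] [0.5372 0.0496 0.0295] ((537.9397583007812, 49.334678649902344), (6.90109920501709, 26.70381736755371), 57.87202835083008)
g_4378.png
```

Keeper locked again, tab out. Next I close the fingers and push the rack home at the panel's middle.

>>> drive_tool:
  rows:
    - [0, -25, 15, 0, 0, 0, 0]
    - [0, -30, 20, 0, 0, 0, 0]
    - [0, -29, 22.5, -20, 0, 0, 0]
    - [0, 0, 0, -30, 0, 0, 0]
    - [0, 0, 0, -35, 0, 0, 0]

```text
time_s: 44.25
tcp_pos: [0.405, -0.027, 0.0955]
ee_rot: [[0.043, -0.999, 0.003], [-0.999, -0.043, 0.001], [-0.001, -0.003, -1.0]]
wrist_force: [1.5, -0.0, 0.1]
gripper_width: 0.31
gripper_force: 0.0
```

>>> drive_tool:
  rows:
    - [0, 0, 0, -30, 0, 0, 0]
    - [0, 0, 0, -20, 0, 0, 0]
    - [0, 0, 0, -17.5, 0, 0, 0]
    - [0, 0, 0, 0, 0, 0, 0]
    - [0, 0, 0, 0, 0, 0, 0]

```text
time_s: 44.67
tcp_pos: [0.4043, -0.0284, 0.0269]
ee_rot: [[0.04, -0.999, -0.005], [-0.999, -0.04, -0.002], [0.002, 0.005, -1.0]]
wrist_force: [0.8, -0.1, -1.4]
gripper_width: 0.015
gripper_force: 0.0
```

>>> drive_tool:
  rows:
    - [0, 5, 0, 0, 0, 0, 0]
    - [0, 5, 0, 0, 0, 0, 0]
    - [0, 5, 0, 0, 0, 0, 0]
    - [0, 5, 0, 0, 0, 0, 0]
    - [0, 5, 0, 0, 0, 0, 0]

```text
time_s: 45.08
tcp_pos: [0.4296, -0.0282, 0.0284]
ee_rot: [[0.039, -0.999, -0.003], [-0.999, -0.039, -0.0], [0.0, 0.003, -1.0]]
wrist_force: [-4.9, 1.4, 2.0]
gripper_width: 0.007
gripper_force: 2.3
```

>>> drive_tool:
  rows:
    - [0, 8, 0.35, 0, 0, 0, 0]
    - [0, 8, 0.35, 0, 0, 0, 0]
    - [0, 8, 0.35, 0, 0, 0, 0]
    - [0, 8, 0.35, 0, 0, 0, 0]
    - [0, 8, 0.35, 0, 0, 0, 0]

```text
time_s: 45.5
tcp_pos: [0.4707, -0.0266, 0.0281]
ee_rot: [[0.04, -0.999, -0.002], [-0.999, -0.04, -0.001], [0.001, 0.002, -1.0]]
wrist_force: [-4.0, -1.7, 3.3]
gripper_width: 0.002
gripper_force: 2.3
```

>>> drive_tool:
  rows:
    - [0, 8, 0.35, 0, 0, 0, 0]
    - [0, 8, 0.35, 0, 0, 0, 0]
    - [0, 8, 0.35, 0, 0, 0, 0]
    - [0, 8, 0.35, 0, 0, 0, 0]
    - [0, 8, 0.35, 0, 0, 0, 0]

```text
time_s: 45.92
tcp_pos: [0.5112, -0.0248, 0.028]
ee_rot: [[0.04, -0.999, -0.001], [-0.999, -0.04, -0.001], [0.001, 0.001, -1.0]]
wrist_force: [-4.5, -1.2, 2.3]
gripper_width: 0.008
gripper_force: 2.3
```

>>> drive_tool:
  rows:
    - [0, 7, 0.3, 0, 0, 0, 0]
    - [0, 6, 0.3, 0, 0, 0, 0]
    - [0, 5, 0.2, 0, 0, 0, 0]
    - [0, 5, 0.2, 0, 0, 0, 0]
    - [0, 4, 0.2, 0, 0, 0, 0]

```text
time_s: 46.33
tcp_pos: [0.5356, -0.0236, 0.0278]
ee_rot: [[0.039, -0.999, -0.006], [-0.999, -0.039, -0.001], [0.001, 0.006, -1.0]]
wrist_force: [-6.5, -1.9, 4.3]
gripper_width: 0.005
gripper_force: 3.6
```

>>> drive_tool:
  rows:
    - [0, 2, 0.1, 0, 0, 0, 0]
    - [0, 2, 0.1, 0, 0, 0, 0]
    - [0, 2, 0, 0, 0, 0, 0]
    - [0, 0, 0, 0, 0, 0, 0]

```text
time_s: 46.67
tcp_pos: [0.5445, -0.0229, 0.0279]
ee_rot: [[0.04, -0.999, 0.001], [-0.999, -0.04, 0.0], [-0.0, -0.001, -1.0]]
wrist_force: [-2.7, -1.8, -0.7]
gripper_width: 0.003
gripper_force: 1.2
```

>>> drive_tool:
  rows:
    - [0, 2, 0, 0, 0, 0, 0]
    - [0, 1, 0, 0, 0, 0, 0]
    - [0, 1, 0, 0, 0, 0, 0]
    - [0, 0, 0, 0, 0, 0, 0]

```text
time_s: 47.0
tcp_pos: [0.5447, -0.0229, 0.0279]
ee_rot: [[0.039, -0.999, -0.007], [-0.999, -0.039, -0.0], [0.0, 0.007, -1.0]]
wrist_force: [-10.3, 1.6, 6.4]
gripper_width: 0.007
gripper_force: 5.0
```

>>> drive_tool:
  rows:
    - [0, 3, 0, 0, 0, 0, 0]
    - [0, 0, 0, 0, 0, 0, 0]
    - [0, 0, 0, 0, 0, 0, 0]

```text
time_s: 47.25
tcp_pos: [0.5446, -0.0231, 0.0277]
ee_rot: [[0.039, -0.999, -0.013], [-0.999, -0.039, -0.001], [0.0, 0.013, -1.0]]
wrist_force: [-17.0, 3.5, 10.8]
gripper_width: 0.007
gripper_force: 7.8
```

>>> drive_tool:
  rows:
    - [0, -15, -0.5, 0, 0, 0, 0]
    - [0, -25, -1, 0, 0, 0, 0]
    - [0, -30, -1, 20, 0, 0, 0]
    - [0, -30, 0, 40, 0, 0, 0]
    - [0, 0, 0, 40, 0, 0, 0]

```text
time_s: 47.67
tcp_pos: [0.4508, -0.0256, 0.1206]
ee_rot: [[0.04, -0.999, -0.005], [-0.999, -0.04, 0.0], [-0.0, 0.005, -1.0]]
wrist_force: [1.3, 1.0, -0.6]
gripper_width: 0.005
gripper_force: 0.0
```

>>> drive_tool:
  rows:
    - [0, 0, 30, 40, 0, 0, 0]
    - [0, 25, 40, 40, 0, 0, 0]
    - [0, 25, 25, 30, 0, 0, 0]
    - [0, 0, 0, 0, 0, 0, 0]
    - [0, 0, 0, 0, 0, 0, 0]

```text
time_s: 48.08
tcp_pos: [0.4985, 0.0515, 0.2112]
ee_rot: [[0.042, -0.999, 0.009], [-0.999, -0.042, 0.004], [-0.003, -0.009, -1.0]]
wrist_force: [-0.9, -0.1, -0.3]
gripper_width: 0.002
gripper_force: 0.0
```

```bash
sed -i 's/x<.56)/x<.7)/' grip.py; python3 grip.py; python3 - <<'E'
from h import *
p=capture('side');C=cloud(p);x,y,z=C[...,0],C[...,1],C[...,2]
m=((z>.055)&(z<.061)&(x>.5)&(x<.6)&(abs(y)<.2));q=C[m];r=cv2.minAreaRect((q[:,:2]*1000).astype('float32'));print('side z58',r,'front edge x',r[0][0]-min(r[1])/2)
m=(x>.45)&(x<.55)&(y<-.24)&(y>-.34)&(z>.1)&(z<.13);q=C[m];print('pincap',m.sum(),q.mean(0),q[:,2].max())
for l in('black_flask','resin_jar'):
    for r in search_frame(l,p)[:1]: print(l,world(p,r['xy']))
E
```

```text
[0.4985 0.0515 0.2112] [[ 0.0422 -0.9991  0.0086]
 [-0.9991 -0.0422  0.0038]
 [-0.0034 -0.0088 -1.    ]] 0.002127222591937856
grip [ 158   35   38   51 1726] [ 0.61   -0.0798  0.1013] ((610.8543701171875, -80.21588897705078), (26.089113235473633, 34.57999801635742), 2.5993547439575195)
grip [197  42   9  38 230] [ 0.5929 -0.0808  0.0985] ((593.1348266601562, -80.53631591796875), (5.271850109100342, 25.586294174194336), 1.6628209352493286)
z58 [ 249    0   18  268 1875] [ 0.5572 -0.0317  0.0579] ((557.1885375976562, -21.166542053222656), (6.511184215545654, 233.10202026367188), 2.5011332035064697)
z58 [202  90  15 157 415] [0.6018 0.0004 0.058 ] ((601.6143188476562, 3.6902389526367188), (1.3183948993682861, 140.74378967285156), 2.3828446865081787)
z58 [ 221  209   36   33 1020] [0.5752 0.0531 0.0577] ((575.37939453125, 53.36932373046875), (32.37123489379883, 31.899356842041016), 2.351044178009033)
fingers [164  23  34  19 275] [ 0.6144 -0.1088  0.0692] ((617.8836059570312, -110.17453002929688), (12.912182807922363, 26.572355270385742), 82.04745483398438)
fingers [ 171   91   43  158 2856] [0.6093 0.0022 0.0694] ((614.0593872070312, 5.46240234375), (26.775815963745117, 138.83724975585938), 2.1772520542144775)
pocketfloor [263  94   3  48  52] [ 0.5555 -0.0483  0.0285] ((555.4490966796875, -47.819175720214844), (0.5035866498947144, 42.784202575683594), 2.5859169960021973)
pocketfloor [265 145   4  55  64] [0.5533 0.0026 0.0283] ((553.189453125, 3.8353118896484375), (0.5894805192947388, 53.119441986083984), 2.409118890762329)
g_4808.png
side z58 ((578.0670166015625, -17.744461059570312), (49.87175750732422, 263.0761413574219), 2.3311402797698975) front edge x 553.1311378479004
pincap 4 [ 0.49248606 -0.28714942  0.1033548 ] 0.10772684159072325
black_flask [[0.66301984 0.38916267 0.06143793]]
resin_jar [[ 0.58484579 -0.27079495  0.03103065]]
```

```bash
python3 - <<'E'
from h import *
p=capture('side');a=cv2.resize(p['frame'][150:470,140:440,::-1],(562,600));cv2.imwrite('pics/end.png',a)
E
```

```text
(no output)
```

View pics/end.png

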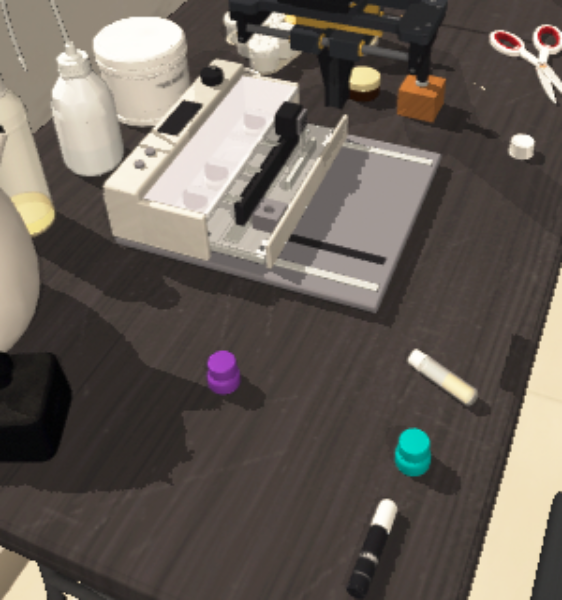

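The rack is home with three pots under the clear roof, at (195,190), (215,165) and (255,115). The pin is in its stand, the look-alikes are untouched, and no pots are left on the table.

```bash
python3 -c "
from station import finish_job
print(finish_job())"
```

```text
the job is handed in; nothing more can be done
None
```

I handed the job in at about 48 s. All three black-capped pots are in pockets, the keeper is locked over them, the rack is home and caught, and the pin tool is back in its stand; no verdict was returned.

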